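# Close the draught shield and tare the balance

### The job

An empty beaker stands on the pan of the balance, but the sliding glass doors of the draught shield (left, right and top) were left open. With a fingertip behind each black grip, gently push all three doors forward until they are fully shut, and only then press the blue tare key at the front right of the balance all the way down and let it go. Do not pick up anything, leave the beaker standing undisturbed on the pan, do not press the red power key, and leave the other things on the bench where they are.

Things in the scene. Friction and masses are not known exactly. Their poses are not given: they have to be found in the camera images.
- balance: white analytical balance fixed on the bench, 345 mm deep (x), 200 mm wide (y), 225 mm high. Origin: bench level under its middle; x points from its front to its back, y left, z up. Key panel x = -0.18 to -0.055, sloping up from 45 to 70 mm; glass chamber x = -0.052 to 0.09, 70 to 203 mm high, solid rails round its upper edges; rear tower x = 0.09 to 0.165. Side panes at y = +-0.0945.
- left_door (a joint): how far the left (+y) glass door of the balance's draught shield stands open, in m: 0 = shut (its end stop), up to 0.09 = slid fully back. It opens along the balance's +x, so it shuts by moving its grip to the front (-x of the balance). Friction about 1.5 N; it stays where it is left, no catch.
- right_door (a joint): how far the right (-y) glass door of the balance's draught shield stands open, in m: 0 = shut (its end stop), up to 0.09 = slid fully back. It opens along the balance's +x, so it shuts by moving its grip to the front (-x of the balance). Friction about 1.5 N; it stays where it is left, no catch.
- top_door (a joint): how far the top glass door of the balance's draught shield stands open, in m: 0 = shut (its end stop), up to 0.09 = slid fully back. It opens along the balance's +x, so it shuts by moving its grip to the front (-x of the balance). Friction about 1.5 N; it stays where it is left, no catch.
- left_door_grip (a point): middle of the black upright grip fin on the left door, 153.5 mm above the bench, y = 0.1075 in the balance frame; moves with the door. Fin: 10 mm thick (x), 60 mm tall (30 mm either way), out to y = 0.1205; flat at the back (+x) to push on, sloping away in front. Behind it a plate reaches out to y = 0.098 for 16 mm: keep fingers outside y = 0.10.
- right_door_grip (a point): the same on the right door, mirrored: this point at y = -0.1075, 153.5 mm above the bench; fin 10 mm thick (x), 60 mm tall, out to y = -0.1205, flat at the back (+x); keep fingers outside y = -0.10.
- top_door_grip (a point): middle of the black grip fin on the top door, 214.5 mm above the bench; moves with the door. Fin: 70 mm wide (y), 10 mm thick (x), its upper edge 10 mm above this point; flat at the back (+x) to push on, sloping away in front. Behind it a plate reaches 16 mm, its top 8.5 mm below this point; the glass is 12 mm below.
- tare_key (a joint): travel of the blue tare key, in m: 0 = up, 0.004 = fully down. Spring-returned, 2 N to start and 4 N fully down; it counts as pressed from 0.0025.
- tare_key_top (a point): middle of the top face of the blue tare key (30 mm along x, 34 mm along y), at the front right of the panel, right of the display, 8 mm proud of it. The face slopes 0.2 rad with the panel, front lower, and moves down along its normal; pressing straight down from above works. The front pane rises 80 mm behind it (+x).
- power_key (a joint): travel of the red power key, mirror image of the tare key at the front left of the panel, in m: 0 = up. Must not be pressed.
- beaker: small glass beaker, 58 mm wide, 68 mm tall, loose, standing on the round pan (90 mm across, its top 84 mm above the bench) inside the chamber. Origin: centre of its underside.
- dish: flat glass weighing dish, 64 mm across, 12 mm high, loose on the bench in front of the printer; leave alone. Origin: centre of its underside.
- timer: white lab timer, 62 x 62 x 19 mm, loose, at the left; leave alone. Origin: centre of its underside.
- tweezers: tweezers, 126 mm long, 8 mm high, loose, lying at the left; leave alone. Origin: centre of the underside.
- notebook: purple notebook, 210 x 152 x 14 mm, loose, lying at the right; leave alone. Origin: centre of its underside.
- pen: black pen, 145 mm long, loose, lying on the notebook; leave alone. Origin: centre of its underside.
- pan (a point): centre of the top of the balance's round pan, 84 mm above the bench, at x = 0.02, y = 0 in the balance frame.

How it is judged:
By the outcome, as a careful person would: the job done as asked, in the order asked, and still so for the second after the job is handed in, with the robot touching nothing.
It also fails if it takes over 67 s, if anything falls off the work surface, if the arm or the gripper's body presses on something with over 40 N, if the wrist force passes 120 N, or if a joint passes its speed limit or range.

### The arm

A 6-joint arm with a two-finger parallel gripper is mounted at the origin on a cart in front of the work surface, level with it; the furniture and walls round the work are solid. World frame = base frame: x ahead of the robot, y to its left, z up, the work surface at z = 0. Lengths are in m, angles in degrees, forces in N, time in s.
With the tool pointing down it reaches from about 0.3 to 0.75 m from the base axis. Payload 8.5 kg.
Tool frame: the origin (TCP) lies on the centre line of the jaws, within the pads' length; the fingertips stand env.tips_ahead ahead of it and the grasp point (between the pads) lies 8 mm behind it (env.tips_ahead is the distance from the TCP to the fingertips, in m); z points along the fingers, y is the direction in which the jaws open and shut (so a half turn about z gives the same grasp; the last joint's range is limited). The gripper opens to 85 mm and grips with 20 to 120 N. Pads are 22 mm wide; open, the fingers measure 114 mm over their backs; the gripper's body (76 mm by 85 mm) begins 54 mm behind the grasp point. The pads swing forward as they close: fully open they stand 13 mm farther back than shut.
Start: joints at [-12.336, 21.807, 74.336, -0, 83.858, -12.336], TCP at [0.55, 0, 0.242] pointing down, gripper open.
Joint ranges: [-178.18, 178.18], [-50.72, 133.34], [12.68, 142.11], [-81.47, 261.47], [9.98, 163.14], [-165.26, 165.26]. Speed limits (degrees/s): [136.94, 136.94, 180, 180, 180, 180].

### API

Orientations are given as a 3x3 rotation matrix whose columns are the frame's x, y, z axes.
In Python, from rig import env gives the robot as it stands.
- The arm moves only by the tool servo_tool, never from a script. Its argument "commands" is a list of rows, each an object with "linear": the shift along the tool's x, y, z in mm, a list of three; "angular": the turn, a rotation vector about the tool's x, y, z in degrees, a list of three; "gripper": the opening, from -1 (shut) to 1 (fully open). In form: [{"linear": [x, y, z], "angular": [rx, ry, rz], "gripper": gripper}, ...]. A call has 1 to 20 rows; each row is the pose to reach, as a shift and turn from the pose commanded when the call began, along the tool's axes at that moment; what a row does not reach only later rows make up. A row lasts 1/10 s, in which the tool goes at most 50 mm and 8.59 degrees, less where a joint would pass 70% of its speed; a pose out of reach is approached as far as the arm can. A call with a gripper value outside its range is refused whole. The fingers move at their own pace and stop on an object; "force" is the grip in N (left out, the last holds). Time passes only in rows, so rows that repeat a pose let the fingers close. It gives the time, the measured TCP pose, the force and the opening at its end, in the units of the state.
- env.observe(): the state, without advancing time (a new reading comes with each control period).
- env.get_image(name): name is "scene" or "side" or "wrist"; returns a dict with "frame" (400x640x3 uint8, blue, green, red), "fx", "fy", "cx", "cy" (pixels), "cam_to_world" (4x4, takes a point from camera to world coordinates); the wrist camera has in their place "T_tool_cam" (4x4, takes a point from camera to tool coordinates, whose origin is the TCP and whose axes are the flange's). Camera axes: x right, y up, looking along -z (the intrinsics and any distortion apply to the point x, -y, -z); pixel columns grow to the right and rows downward; lengths in m; the calibration is good to about 2 mm. A picture is of the moment at which its call begins: read the wrist's pose just before it. There is no depth.
- env.close_job(): hands the job in, once; it reports no verdict.
Trained networks look in a picture, given as the dict that the camera call returned (one of the last four; its "shot" number tells which), for a name from the list of things; names that differ only in an ending like _2 or _b are one class to them, and where a whole thing is asked for, a point or a joint stands for the part that bears it (a point fixed in the world has none). Each returns a list of dicts, best first, with "confidence" (0 to 1); they miss things now and then, are a little off and sometimes report something else, mostly with a low value. They report only what shows in the picture. A call takes as long as a camera call.
- env.trace(picture, query): "pixels" (400x640 bool, what is visible of it) and "extent" ([left, top, right, bottom] in pixels, round what is visible of it).
The state is a dict: "time_s": time; "q": joint angles; "qvel": joint speeds; "joint_efforts": joint torques, N m; "position": TCP position; "tool_rot": TCP orientation; "ft_force": force on the tool from outside, world axes, zero at the start; "wrist_torque": the same for the moment, N m; "grip_width": finger opening in m.
Only numpy, scipy, OpenCV 4.12 (cv2) and the standard library are available. Lean on these libraries where they do the work, as an engineer would, in place of code of your own. Each camera call takes 0.05 s, during which the arm holds its last target.

## Working session

There is one attempt and no reset: what is moved stays moved. The work goes in short steps, Python scripts to look and compute and a tool call to move; the robot and the scene stay as the last step left them, time stands still between calls to the robot, and variables do not carry over. Pictures are saved under pics/ and viewed, and the job is handed in when it is done.

Besides the shell and the picture viewer there is one more tool, called after ">>>" as name(argument=value, ...), one argument or row to a line, values as JSON. servo_tool: Moves the arm, as the interface text tells. Its arguments: {"type":"object","properties":{"commands":{"type":"array","items":{"type":"object","properties":{"linear":{"type":"array","items":{"type":"number"}},"angular":{"type":"array","items":{"type":"number"}},"gripper":{"type":"number"}}}},"force":{"type":"number"}},"required":["commands"]}

```bash
ls; mkdir -p pics; python3 - <<'E'
from rig import env
import cv2,numpy as np
np.set_printoptions(precision=4,suppress=True)
s=env.observe();print(s['time_s'],s['position'],s['tool_rot'],env.tips_ahead,s['grip_width'])
for n in ['scene','side','wrist']:
    p=env.get_image(n);cv2.imwrite(f'pics/{n}0.png',p['frame'])
    print(n,p['fx'],p['fy'],p['cx'],p['cy'],p.get('cam_to_world',p.get('T_tool_cam')),[k for k in p])
    for q in ['balance','left_door_grip','right_door_grip','top_door_grip','tare_key_top','beaker']:
        r=env.trace(p,q)
        for d in r[:2]: print(q,round(d['confidence'],2),d['extent'],d['pixels'].sum())
E
```

```text
pics
0.0 [0.5497 0.     0.2417] [[ 0.      1.     -0.0014]
 [ 1.     -0.      0.0003]
 [ 0.0003 -0.0014 -1.    ]] 0.011 0.08546427550474202
scene 485.8627937417239 485.8627937417239 312.5596419541841 199.89757473059166 [[ 0.97    0.1358 -0.2018  0.2722]
 [-0.2427  0.4873 -0.8388 -1.0082]
 [-0.0156  0.8626  0.5056  0.7845]
 [ 0.      0.      0.      1.    ]] ['frame', 'fx', 'fy', 'cx', 'cy', 'cam_to_world', 'shot']
balance 0.73 [274.8, 320.1, 386.0, 396.5] 5920
balance 0.65 [256.2, 158.7, 408.7, 287.3] 11797
left_door_grip 0.66 [314.2, 178.7, 330.6, 202.5] 175
right_door_grip 0.9 [346.8, 193.5, 399.8, 247.4] 1997
top_door_grip 0.72 [312.0, 162.4, 389.1, 200.6] 1743
beaker 0.74 [331.3, 198.0, 350.8, 231.0] 407
side 400.35652780936783 400.35652780936783 321.8415211494821 206.5291805428143 [[ 0.9947  0.059  -0.0844  0.4207]
 [-0.1013  0.4172 -0.9031 -0.9337]
 [-0.0181  0.9069  0.421   0.5893]
 [ 0.      0.      0.      1.    ]] ['frame', 'fx', 'fy', 'cx', 'cy', 'cam_to_world', 'shot']
left_door_grip 0.65 [328.4, 188.3, 347.9, 216.4] 192
right_door_grip 0.77 [353.9, 200.9, 407.7, 249.6] 2186
right_door_grip 0.2 [289.1, 330.3, 335.7, 360.1] 153
top_door_grip 0.87 [332.0, 172.1, 399.3, 203.0] 1286
tare_key_top 0.62 [292.9, 250.1, 303.0, 260.8] 113
beaker 0.78 [341.3, 203.7, 355.2, 229.0] 344
wrist 293.8926891669956 293.8926891669956 316.9814682415168 199.13531638324852 [[ 0.      0.9469  0.3214  0.0817]
 [ 1.      0.     -0.0001 -0.0006]
 [-0.0001  0.3214 -0.9469 -0.132 ]
 [ 0.      0.      0.      1.    ]] ['frame', 'fx', 'fy', 'cx', 'cy', 'T_tool_cam', 'shot']
balance 0.81 [148.5, 6.0, 628.4, 339.7] 104344
balance 0.16 [227.9, 354.5, 247.8, 370.0] 96
left_door_grip 0.95 [311.2, 4.7, 562.2, 71.5] 3978
right_door_grip 0.66 [374.5, 328.0, 393.7, 341.7] 227
top_door_grip 0.88 [293.1, 52.8, 554.4, 325.1] 53253
tare_key_top 0.77 [210.3, 224.4, 239.8, 255.0] 683
beaker 0.39 [312.7, 3.8, 562.0, 73.8] 4048
```

View pics/scene0.png

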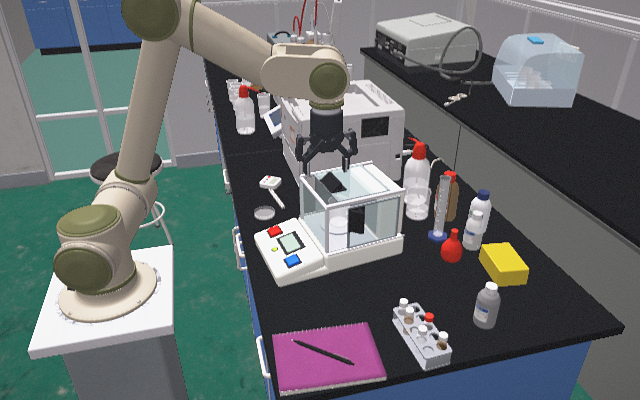

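View pics/side0.png

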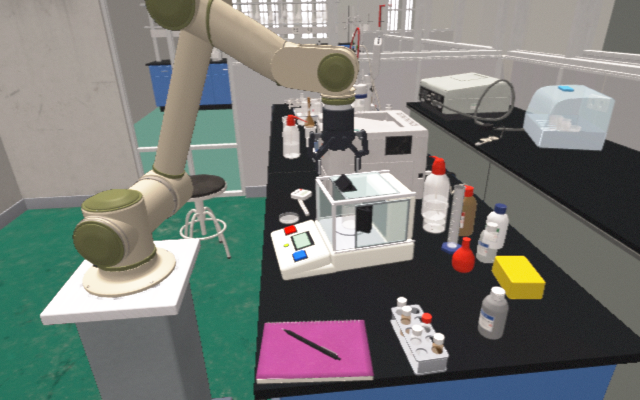

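View pics/wrist0.png

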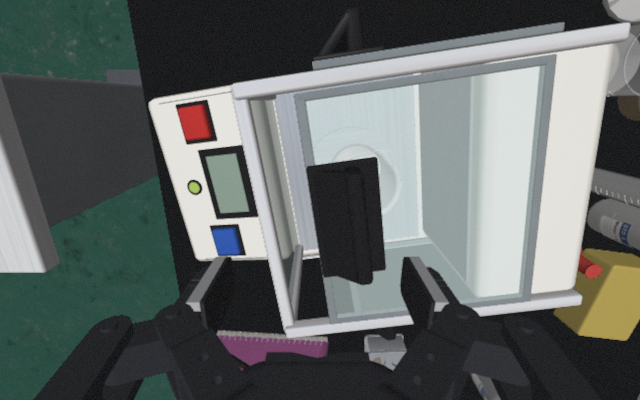

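```bash
python3 - <<'E'
import cv2
for n,(x0,y0,x1,y1),k in [('scene',(240,140,430,300),4),('side',(260,150,440,290),4)]:
    f=cv2.imread(f'pics/{n}0.png')[y0:y1,x0:x1]
    cv2.imwrite(f'pics/{n}0z.png',cv2.resize(f,None,fx=k,fy=k,interpolation=cv2.INTER_CUBIC))
E
```

```text
(no output)
```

View pics/scene0z.png

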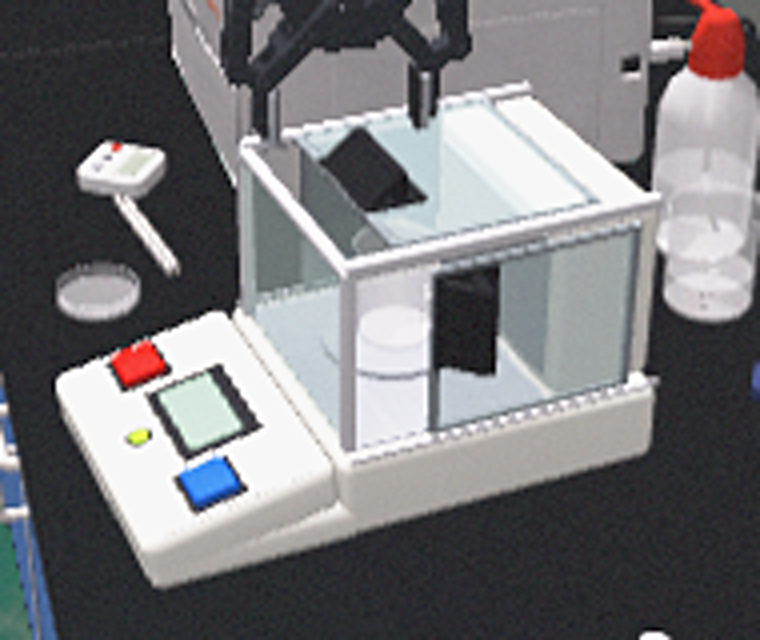

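View pics/side0z.png

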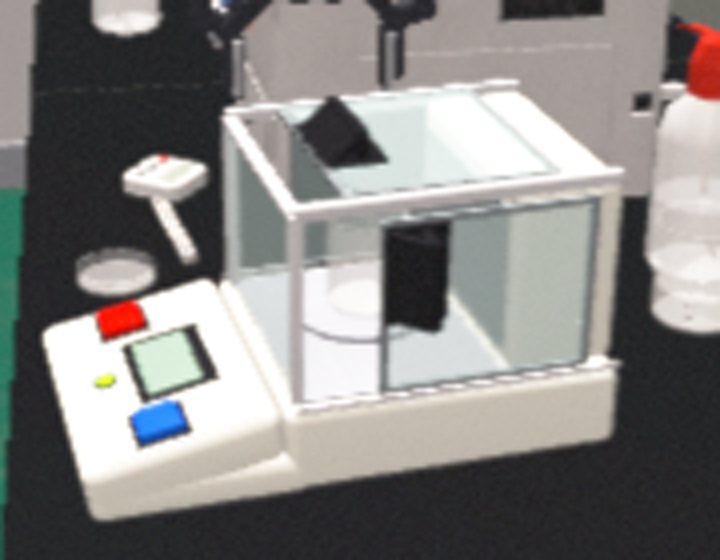

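```bash
cat > h.py <<'E'
import numpy as np,cv2
from scipy.optimize import least_squares
K={'scene':(485.863,312.56,199.898),'side':(400.357,321.842,206.529),'wrist':(293.893,316.981,199.135)}
C={'scene':np.array([[0.97,0.1358,-0.2018,0.2722],[-0.2427,0.4873,-0.8388,-1.0082],[-0.0156,0.8626,0.5056,0.7845],[0,0,0,1]]),
'side':np.array([[0.9947,0.059,-0.0844,0.4207],[-0.1013,0.4172,-0.9031,-0.9337],[-0.0181,0.9069,0.421,0.5893],[0,0,0,1]])}
Ttc=np.array([[0,0.9469,0.3214,0.0817],[1,0,-0.0001,-0.0006],[-0.0001,0.3214,-0.9469,-0.132],[0,0,0,1]])
def wristT(pos,R):
    T=np.eye(4);T[:3,:3]=R;T[:3,3]=pos;return T@Ttc
R0=np.array([[0,1,-.0014],[1,0,.0003],[.0003,-.0014,-1]])
C['wrist']=wristT([.5497,0,.2417],R0)
def proj(c,P,T=None):
    T=C[c] if T is None else T
    p=np.linalg.inv(T)@np.append(P,1);f,cx,cy=K[c]
    return np.array([cx+f*p[0]/-p[2],cy+f*-p[1]/-p[2]])
def tri(obs):
    r=least_squares(lambda P:np.concatenate([(proj(c,P)-u) for c,u in obs]),[.6,0,.15])
    return r.x,r.fun
E
python3 - <<'E'
from h import *
np.set_printoptions(precision=4,suppress=True)
def col(c,lo,hi,roi):
    f=cv2.imread(f'pics/{c}0.png');h=cv2.cvtColor(f,cv2.COLOR_BGR2HSV)
    m=cv2.inRange(h,lo,hi);k=np.zeros_like(m);x0,y0,x1,y1=roi;k[y0:y1,x0:x1]=m[y0:y1,x0:x1]
    ys,xs=np.nonzero(k);return np.array([(xs.min()+xs.max())/2,(ys.min()+ys.max())/2]),np.array([xs.mean(),ys.mean()]),len(xs)
roi={'scene':(250,200,310,275),'side':(265,215,312,270),'wrist':(150,90,260,265)}
for n,lo,hi in [('tare',(105,150,100),(122,255,255)),('power',(0,180,120),(6,255,255))]:
    o=[]
    for c in roi:
        a=col(c,lo,hi,roi[c]);print(n,c,a);o.append((c,a[1]))
    print(tri(o),'\n',tri(o[:2])[0],tri([o[0],o[2]])[0])
P={'FR':[(326.75,207),(334.25,203),(287,333)],'FL':[(301.75,176.25),(317.5,178),(236,90)],'BR':[(404.25,190),(414.5,193.25),(580,298)],
 }
for k,v in P.items(): print(k,*tri(list(zip(['scene','side','wrist'],v))))
E
```

```text
tare scene (array([292. , 260.5]), array([291.9833, 260.1917]), 120)
tare side (array([299. , 255.5]), array([299.1613, 255.1935]), 93)
tare wrist (array([225.5, 241. ]), array([226.0699, 241.0666]), 601)
(array([ 0.4416, -0.0768,  0.0609]), array([-0.204 ,  0.3075, -0.0048, -0.3544,  0.1118,  0.0105])) 
 [ 0.4421 -0.0742  0.0589] [ 0.4418 -0.0765  0.0616]
power scene (array([274. , 230.5]), array([273.9765, 230.6471]), 85)
power side (array([290. , 229.5]), array([289.56  , 229.2533]), 75)
power wrist (array([193.5, 122. ]), array([193.6959, 122.1418]), 776)
(array([0.4221, 0.0596, 0.0625]), array([-0.0008,  0.1622,  0.1683, -0.1051, -0.0548, -0.0098])) 
 [0.422  0.06   0.0623] [0.4223 0.0596 0.0629]
FR [ 0.5274 -0.0813  0.2004] [-0.5421  0.4587 -1.0693 -0.4263  0.5109  0.0667]
FL [0.5046 0.0866 0.201 ] [-1.2351 -0.1493 -0.4132 -0.271   0.3323  0.0657]
BR [ 0.7344 -0.0509  0.1996] [ 0.0444 -0.18    0.3953 -0.2846 -0.1332 -0.0272]
```

```bash
cat >> h.py <<'E'
O=np.array([.5675,.0109]);YAW=np.radians(8.2)
def b2w(p):
    c,s=np.cos(YAW),np.sin(YAW);return np.array([O[0]+c*p[0]-s*p[1],O[1]+s*p[0]+c*p[1],p[2]])
def w2b(P):
    c,s=np.cos(YAW),np.sin(YAW);d=np.array(P[:2])-O;return np.array([c*d[0]+s*d[1],-s*d[0]+c*d[1],P[2]])
def ray(c,u,z,T=None):
    T=C[c] if T is None else T;f,cx,cy=K[c]
    d=T[:3,:3]@np.array([(u[0]-cx)/f,-(u[1]-cy)/f,-1]);o=T[:3,3];return o+d*(z-o[2])/d[2]
def rayy(c,u,y,T=None): # hit plane balance y
    T=C[c] if T is None else T;f,cx,cy=K[c]
    d=T[:3,:3]@np.array([(u[0]-cx)/f,-(u[1]-cy)/f,-1]);o=T[:3,3]
    a=w2b(o);b=w2b(o+d);return a+(b-a)*(y-a[1])/(b[1]-a[1])
E
python3 - <<'E'
from h import *
np.set_printoptions(precision=4,suppress=True)
for c,u in [('scene',(399,181)),('scene',(299,185))]: print('machine',ray(c,u,0))
f=cv2.imread('pics/wrist0.png')
cv2.imwrite('pics/wz1.png',cv2.resize(f[140:350,230:430],None,fx=3.5,fy=2.8,interpolation=cv2.INTER_CUBIC))
cv2.imwrite('pics/wz2.png',cv2.resize(f[0:100,220:420],None,fx=4,fy=4,interpolation=cv2.INTER_CUBIC))
for c,(x0,y0,x1,y1) in [('scene',(310,160,420,260)),('side',(320,165,430,265))]:
    f=cv2.imread(f'pics/{c}0.png');cv2.imwrite(f'pics/{c}z2.png',cv2.resize(f[y0:y1,x0:x1],None,fx=6,fy=6,interpolation=cv2.INTER_CUBIC))
E
```

```text
machine [0.8995 0.3376 0.    ]
machine [0.5654 0.402  0.    ]
```

View pics/wz1.png

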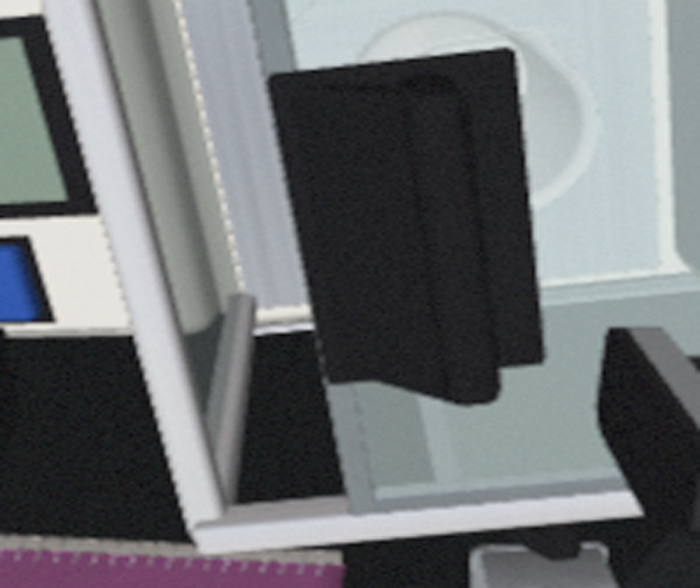

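View pics/wz2.png

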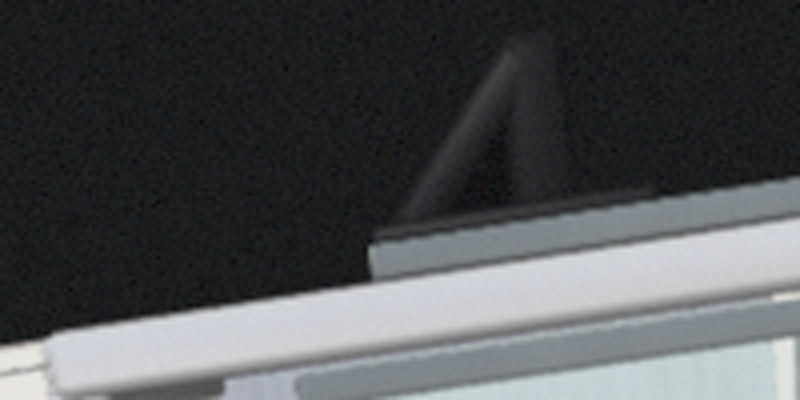

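View pics/scenez2.png

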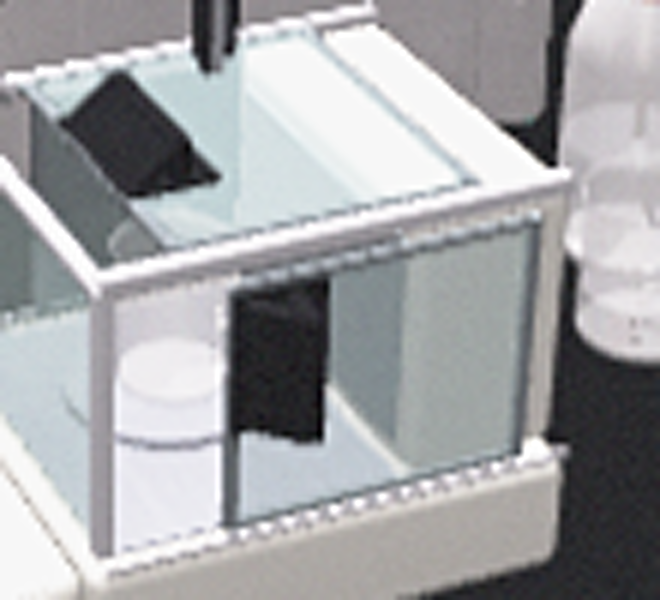

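View pics/sidez2.png

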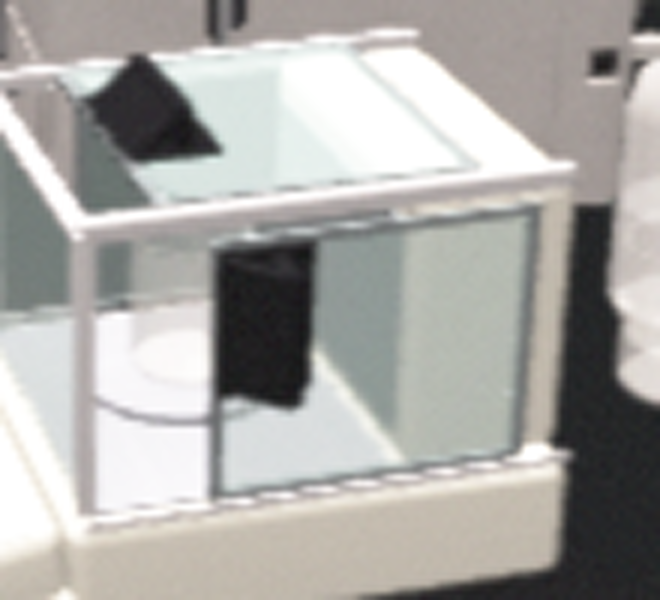

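```bash
python3 - <<'E'
from h import *
np.set_printoptions(precision=4,suppress=True)
print('TOP ridge back -y',w2b(ray('wrist',(372,283),.2245)),'+y',w2b(ray('wrist',(360,170.4),.2245)))
print('plate back',w2b(ray('wrist',(376.6,157.9),.206)),w2b(ray('wrist',(385.1,269.3),.206)))
print('front foot',w2b(ray('wrist',(307.1,166.8),.206)),w2b(ray('wrist',(324.3,276.4),.206)))
print('scene apex far/near', [w2b(ray('scene',(310+x/6,160+y/6),.2245)) for x,y in[(122,70),(190,145)]],'plate back near',w2b(ray('scene',(310+218/6,160+178/6),.206)))
print('side apex far/near', [w2b(ray('side',(320+x/6,165+y/6),.2245)) for x,y in[(137,55),(187,108)]],'plate back near',w2b(ray('side',(320+220/6,165+153/6),.206)))
print('LEFT apex front/back z.1835',[w2b(ray('wrist',u,.1835)) for u in[(348.5,11),(358,10)]],'plate back',[w2b(ray('wrist',u,.1835)) for u in[(383,47)]],'pane front', w2b(ray('wrist',(312.5,61.5),.19)))
for c,o,pts in [('scene',(310,160),[(322,440),(328,280),(240,432),(232,522),(92,560)]),('side',(320,165),[(300,405),(308,250),(220,392),(212,495),(80,515)])]:
    print('RIGHT',c,'fin out back bot/top y-.1205',[rayy(c,(o[0]+x/6,o[1]+y/6),-.1205) for x,y in pts[:2]],'front foot',rayy(c,(o[0]+pts[2][0]/6,o[1]+pts[2][1]/6),-.098),'pane front',rayy(c,(o[0]+pts[3][0]/6,o[1]+pts[3][1]/6),-.0945),rayy(c,(o[0]+pts[4][0]/6,o[1]+pts[4][1]/6),-.09))
print('machine',w2b([.5654,.402,0]))
for n,P in [('FR',(0.5274,-0.0813,0.2004)),('BR',[0.7344,-0.0509,0.1996]),('tare',[0.4416,-0.0768,0.0609]),('pow',[0.4221,0.0596,0.0625])]:print(n,w2b(P))
E
```

```text
TOP ridge back -y [ 0.0095 -0.0341  0.2245] +y [0.009  0.035  0.2245]
plate back [0.0212 0.0363 0.206 ] [ 0.021 -0.038  0.206]
front foot [-0.0191  0.0368  0.206 ] [-0.0192 -0.0377  0.206 ]
scene apex far/near [array([0.0107, 0.0336, 0.2245]), array([ 0.0087, -0.0378,  0.2245])] plate back near [ 0.0218 -0.0371  0.206 ]
side apex far/near [array([0.0054, 0.0296, 0.2245]), array([ 0.007 , -0.0363,  0.2245])] plate back near [ 0.0191 -0.0438  0.206 ]
LEFT apex front/back z.1835 [array([0.016 , 0.1167, 0.1835]), array([0.0214, 0.1164, 0.1835])] plate back [array([0.0339, 0.0958, 0.1835])] pane front [-0.0078  0.0933  0.19  ]
RIGHT scene fin out back bot/top y-.1205 [array([ 0.0292, -0.1205,  0.1276]), array([ 0.0287, -0.1205,  0.2021])] front foot [ 0.0041 -0.098   0.1243] pane front [ 0.0034 -0.0945  0.0777] [-0.0574 -0.09    0.0733]
RIGHT side fin out back bot/top y-.1205 [array([ 0.0285, -0.1205,  0.1265]), array([ 0.0295, -0.1205,  0.1947])] front foot [ 0.0025 -0.098   0.1246] pane front [ 0.0012 -0.0945  0.0744] [-0.0546 -0.09    0.0713]
machine [0.0537 0.3874 0.    ]
FR [-0.0528 -0.0855  0.2004]
BR [ 0.1564 -0.085   0.1996]
tare [-0.1371 -0.0688  0.0609]
pow [-0.137   0.0689  0.0625]
```

>>> servo_tool(
  commands=[
    {"linear": [0, 0, -30], "angular": [0, 0, -4], "gripper": 1},
    {"linear": [0, 0, -60], "angular": [0, 0, -8.2], "gripper": -1},
    {"linear": [0, 0, -60], "angular": [0, 0, -8.2], "gripper": -1},
    {"linear": [0, 0, -60], "angular": [0, 0, -8.2], "gripper": -1},
    {"linear": [0, 0, -60], "angular": [0, 0, -8.2], "gripper": -1},
    {"linear": [0, 0, -60], "angular": [0, 0, -8.2], "gripper": -1},
    {"linear": [0, 0, -60], "angular": [0, 0, -8.2], "gripper": -1},
    {"linear": [0, 0, -60], "angular": [0, 0, -8.2], "gripper": -1},
    {"linear": [0, 0, -60], "angular": [0, 0, -8.2], "gripper": -1},
    {"linear": [0, 0, -60], "angular": [0, 0, -8.2], "gripper": -1},
  ],
)

```text
time_s: 2.05
position: [0.55, -0.0, 0.3022]
tool_rot: [[-0.143, 0.99, -0.0], [0.99, 0.143, 0.0], [0.0, -0.0, -1.0]]
ft_force: [0.2, 1.3, 0.8]
grip_width: -0.0001
```

```bash
cat > look.py <<'E'
from rig import env
from h import *
import sys
np.set_printoptions(precision=4,suppress=True)
s=env.observe();print(s['time_s'],s['position'],w2b(s['position']),s['tool_rot'].tolist(),env.tips_ahead,s['grip_width'],'F',s['ft_force'])
def where(tx,ty,tz):  # balance-frame TCP target -> tool mm shift
    d=b2w(np.array([tx,ty,tz]))-s['position'];return np.round(1000*np.array(s['tool_rot']).T@d,1)
def pic(c,name,k=None):
    p=env.get_image(c);cv2.imwrite(f'pics/{name}.png',p['frame']);return p
E
python3 - <<'E'
from look import *
for c in ['scene','side','wrist']: pic(c,c+'1')
print(where(.050,.1145,.282),where(.050,.1145,.159))
a=cv2.imread('pics/side1.png')[20:270,220:440];b=cv2.imread('pics/wrist1.png')
cv2.imwrite('pics/s1z.png',cv2.resize(a,None,fx=2.3,fy=2.3))
E
```

```text
2.05 [ 0.55   -0.      0.3022] [-0.0189 -0.0083  0.3022] [[-0.14250450263269382, 0.9897941472124236, -0.00011346118094683688], [0.9897941527031817, 0.1425045067351627, 2.8892189550279227e-05], [4.476604974142221e-05, -0.00010818594635810689, -0.9999999931459009]] 0.011 -5.5561387573275034e-05 F [0.159  1.3314 0.8124]
[122.8  68.9  20.2] [122.8  68.9 143.2]
```

View pics/s1z.png

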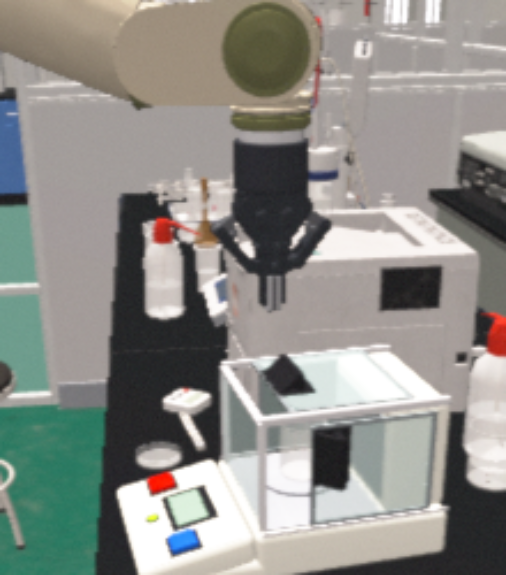

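View pics/wrist1.png

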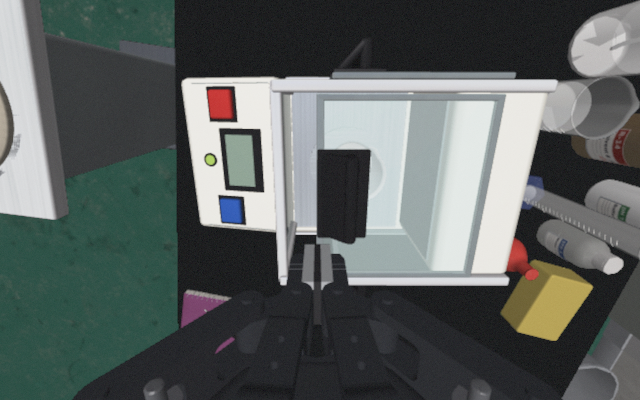

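```bash
python3 - <<'E'
from look import *
s_=s
T=wristT(s['position'],s['tool_rot'])
for z in (0,.011,.024):
  print(z,[proj('wrist',np.array(s['position'])+np.array(s['tool_rot'])@np.array([x,y,z]),T) for x,y in[(0,0),(.011,.0145),(.011,-.0145)]])
  print([proj(c,np.array(s['position'])+np.array(s['tool_rot'])@np.array([0,0,z])) for c in('scene','side')])
E
python3 - <<'E'
import cv2
a=cv2.imread('pics/wrist1.png')[210:310,260:380];b=cv2.imread('pics/side1.png')[100:180,300:380]
cv2.imwrite('pics/wz3.png',cv2.resize(a,None,fx=6,fy=6));cv2.imwrite('pics/sz3.png',cv2.resize(b,None,fx=7,fy=7))
E
```

```text
2.2 [0.55   0.     0.3023] [-0.0189 -0.0083  0.3023] [[-0.14260561828865675, 0.989779590402837, 7.382556171707522e-06], [0.9897795902481851, 0.14260561811533126, 2.0250407166377177e-05], [1.8990645724493342e-05, 1.0194925257137164e-05, -0.9999999997677094]] 0.011 -0.00012410143967606828 F [ 1.1981  0.1685 -0.8133]
0 [array([318.1174, 267.0211]), array([346.992 , 247.9209]), array([289.298 , 247.9236])]
[array([326.2201, 151.9437]), array([337.904 , 150.2934])]
0.011 [array([318.0423, 256.2202]), array([345.0133, 238.1367]), array([291.1196, 238.1391])]
[array([326.2264, 156.1802]), array([337.9093, 154.6359])]
0.024 [array([317.9651, 245.1229]), array([342.9866, 228.1154]), array([292.9853, 228.1175])]
[array([326.2338, 161.1345]), array([337.9156, 159.7154])]
```

View pics/wz3.png

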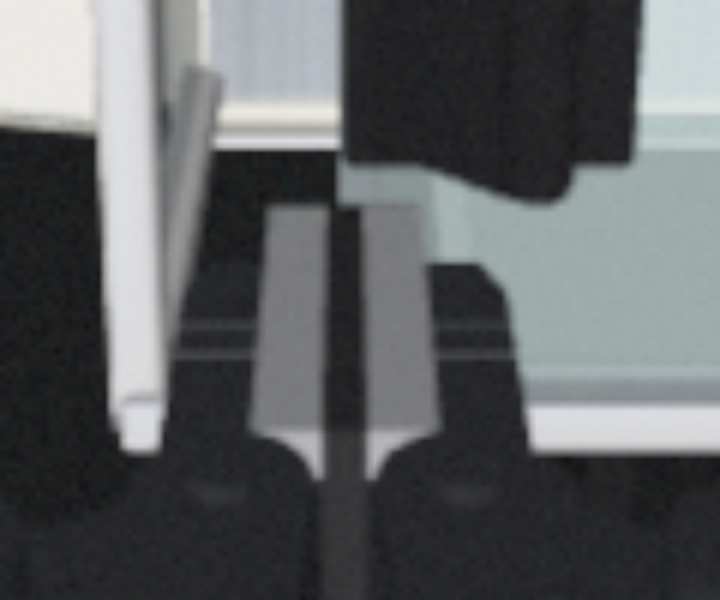

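View pics/sz3.png

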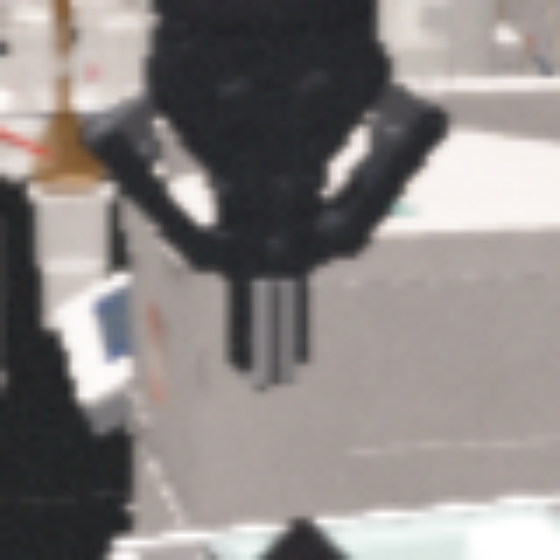

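>>> servo_tool(
  commands=[
    {"linear": [30, 17, 0], "angular": [0, 0, 0], "gripper": -1},
    {"linear": [60, 34, 0], "angular": [0, 0, 0], "gripper": -1},
    {"linear": [90, 51, 0], "angular": [0, 0, 0], "gripper": -1},
    {"linear": [123, 69, 0], "angular": [0, 0, 0], "gripper": -1},
    {"linear": [123, 69, 25], "angular": [0, 0, 0], "gripper": -1},
    {"linear": [123, 69, 50], "angular": [0, 0, 0], "gripper": -1},
    {"linear": [123, 69, 75], "angular": [0, 0, 0], "gripper": -1},
    {"linear": [123, 69, 90], "angular": [0, 0, 0], "gripper": -1},
    {"linear": [123, 69, 90], "angular": [0, 0, 0], "gripper": -1},
    {"linear": [123, 69, 90], "angular": [0, 0, 0], "gripper": -1},
  ],
)

```text
time_s: 3.2
position: [0.601, 0.1316, 0.213]
tool_rot: [[-0.143, 0.99, 0.001], [0.99, 0.143, 0.0], [-0.0, 0.001, -1.0]]
ft_force: [-0.3, -0.2, 1.2]
grip_width: -0.0
```

```bash
python3 - <<'E'
from look import *
print(where(.050,.1145,.166))
pic('wrist','wrist2');a=pic('scene','scene2')['frame']
cv2.imwrite('pics/s2z.png',cv2.resize(a[60:300,220:440],None,fx=3,fy=2.5))
E
```

```text
3.2 [0.601  0.1316 0.213 ] [0.0504 0.1147 0.213 ] [[-0.14259320721801724, 0.9897811480222809, 0.0006754812914053827], [0.9897813779249339, 0.14259319749436342, 6.278019302015623e-05], [-3.4180385668565194e-05, 0.0006775308324422503, -0.9999997698918096]] 0.011 -2.7655967111384654e-05 F [-0.349  -0.2425  1.1748]
[-0.2 -0.4 47. ]
```

View pics/wrist2.png

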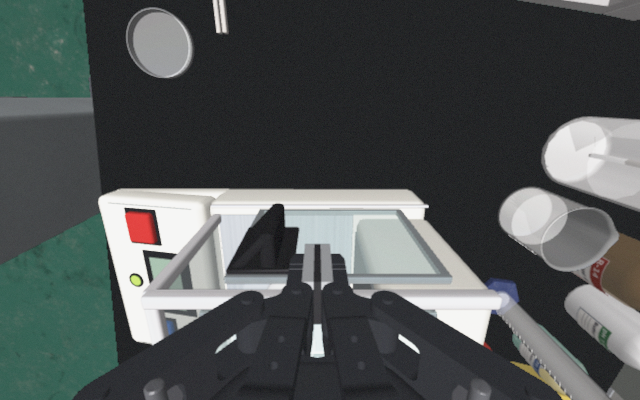

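View pics/s2z.png

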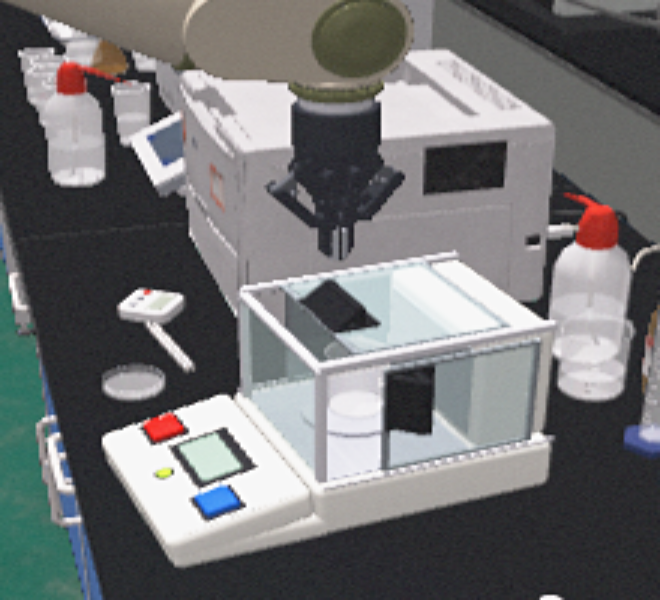

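```bash
python3 - <<'E'
from look import *
a=cv2.imread('pics/wrist2.png')[190:310,190:370];cv2.imwrite('pics/wz4.png',cv2.resize(a,None,fx=4.4,fy=4.4,interpolation=cv2.INTER_CUBIC))
T=wristT(s['position'],s['tool_rot'])
for n,p in [('fin top outer back',(.021,.1205,.1835)),('fin bot outer back',(.021,.1205,.1235)),('plate back top',(.037,.098,.1835)),('pad tip',(.05,.1145,.202)),('pad out back',(.065,.1255,.202))]: print(n,proj('wrist',b2w(np.array(p)),T))
E
```

```text
3.3 [0.6012 0.1316 0.2136] [0.0506 0.1146 0.2136] [[-0.14255876251132307, 0.9897838110124167, 0.0022375631781887525], [0.9897863161275163, 0.14255889327230567, 0.00010176293884601741], [-0.00021826122087861518, 0.0022292166138734256, -0.9999974914745176]] 0.011 0.0004055058197933441 F [-0.8644 -0.6711  0.1691]
fin top outer back [268.9557 231.7501]
fin bot outer back [280.409  199.6835]
plate back top [296.2462 264.274 ]
pad tip [316.949  255.8875]
pad out back [344.7066 237.8416]
```

View pics/wz4.png

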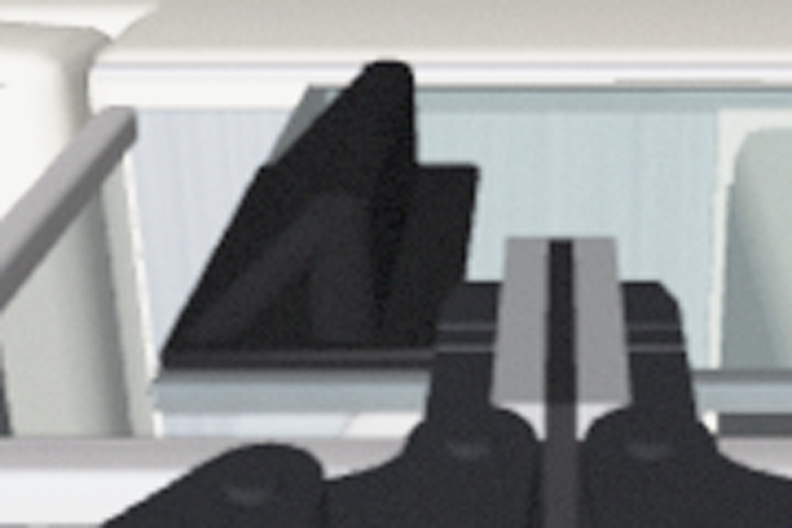

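>>> servo_tool(
  commands=[
    {"linear": [-1, 0, 16], "angular": [0, 0, 0], "gripper": -1},
    {"linear": [-1, 0, 32], "angular": [0, 0, 0], "gripper": -1},
    {"linear": [-1, 0, 47], "angular": [0, 0, 0], "gripper": -1},
    {"linear": [-1, 0, 47], "angular": [0, 0, 0], "gripper": -1},
    {"linear": [-1, 0, 47], "angular": [0, 0, 0], "gripper": -1},
  ],
)

```text
time_s: 3.8
position: [0.6013, 0.1306, 0.1664]
tool_rot: [[-0.143, 0.99, 0.001], [0.99, 0.143, 0.0], [-0.0, 0.001, -1.0]]
ft_force: [0.1, 0.5, 1.2]
grip_width: 0.0003
```

>>> servo_tool(
  commands=[
    {"linear": [0, -3, 0], "angular": [0, 0, 0], "gripper": -1},
    {"linear": [0, -6, 0], "angular": [0, 0, 0], "gripper": -1},
    {"linear": [0, -9, 0], "angular": [0, 0, 0], "gripper": -1},
    {"linear": [0, -12, 0], "angular": [0, 0, 0], "gripper": -1},
    {"linear": [0, -15, 0], "angular": [0, 0, 0], "gripper": -1},
    {"linear": [0, -18, 0], "angular": [0, 0, 0], "gripper": -1},
    {"linear": [0, -21, 0], "angular": [0, 0, 0], "gripper": -1},
    {"linear": [0, -24, 0], "angular": [0, 0, 0], "gripper": -1},
    {"linear": [0, -27, 0], "angular": [0, 0, 0], "gripper": -1},
    {"linear": [0, -30, 0], "angular": [0, 0, 0], "gripper": -1},
  ],
)

```text
time_s: 4.8
position: [0.571, 0.1263, 0.1653]
tool_rot: [[-0.143, 0.99, 0.0], [0.99, 0.143, -0.0], [-0.0, 0.0, -1.0]]
ft_force: [2.1, 0.1, 1.2]
grip_width: -0.0001
```

```bash
python3 - <<'E'
from look import *
a=pic('wrist','wrist3')['frame'];
cv2.imwrite('pics/wz5.png',cv2.resize(a[150:350,150:400],None,fx=3,fy=3,interpolation=cv2.INTER_CUBIC))
E
```

```text
4.8 [0.571  0.1263 0.1653] [0.0199 0.1137 0.1653] [[-0.14262995696262223, 0.9897760706657242, 0.00015910486935034887], [0.9897760828231866, 0.14262996076647885, -1.2764838137208857e-05], [-3.5327452607328375e-05, 0.00015565754602955546, -0.9999999872613494]] 0.011 -0.00011642441842265587 F [2.0763 0.1338 1.1864]
```

View pics/wz5.png

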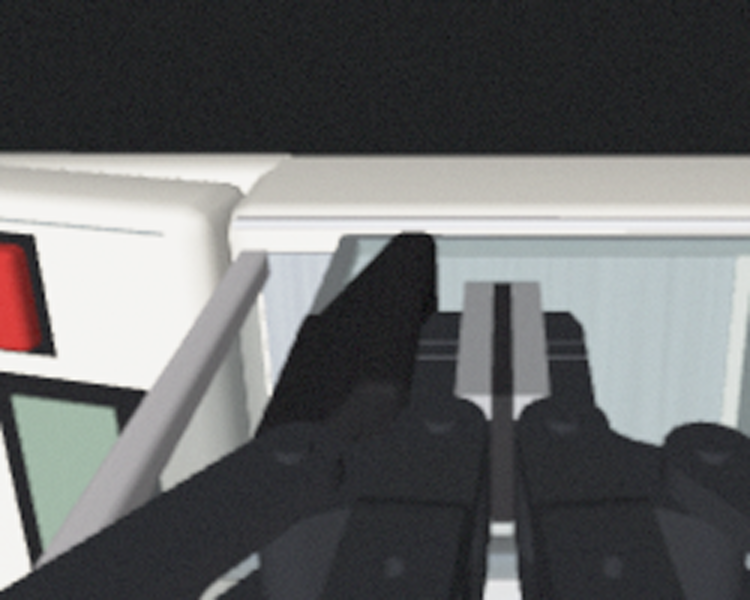

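>>> servo_tool(
  commands=[
    {"linear": [0, -2, 0], "angular": [0, 0, 0], "gripper": -1},
    {"linear": [0, -4, 0], "angular": [0, 0, 0], "gripper": -1},
    {"linear": [0, -6, 0], "angular": [0, 0, 0], "gripper": -1},
    {"linear": [0, -8, 0], "angular": [0, 0, 0], "gripper": -1},
    {"linear": [0, -10, 0], "angular": [0, 0, 0], "gripper": -1},
    {"linear": [0, -12, 0], "angular": [0, 0, 0], "gripper": -1},
    {"linear": [0, -14, 0], "angular": [0, 0, 0], "gripper": -1},
  ],
)

```text
time_s: 5.55
position: [0.5572, 0.1243, 0.1653]
tool_rot: [[-0.143, 0.99, -0.0], [0.99, 0.143, 0.0], [0.0, -0.0, -1.0]]
ft_force: [0.9, 0.3, 0.5]
grip_width: -0.0
```

```bash
python3 - <<'E'
from look import *
a=pic('wrist','wrist4')['frame'];
cv2.imwrite('pics/wz6.png',cv2.resize(a[150:350,150:400],None,fx=3,fy=3,interpolation=cv2.INTER_CUBIC))
E
```

```text
5.55 [0.5572 0.1243 0.1653] [0.0059 0.1137 0.1653] [[-0.1426518980503036, 0.9897729209403884, -3.091564788342097e-05], [0.9897729207502166, 0.14265189903557235, 3.2421144600728554e-05], [3.64997468721828e-05, -2.597453328822482e-05, -0.999999998996546]] 0.011 -1.2206613692354477e-05 F [0.9434 0.2943 0.4988]
```

View pics/wz6.png

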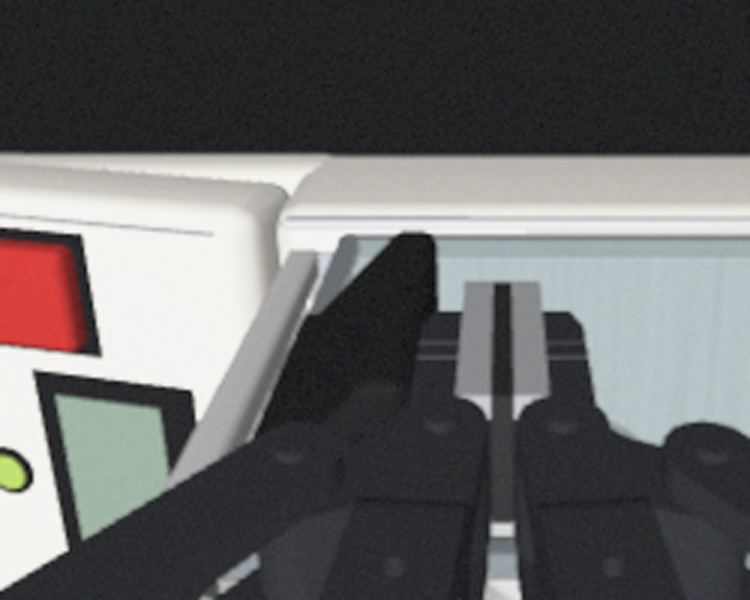

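>>> servo_tool(
  commands=[
    {"linear": [0, -1, 0], "angular": [0, 0, 0], "gripper": -1},
    {"linear": [0, -2, 0], "angular": [0, 0, 0], "gripper": -1},
    {"linear": [0, -3, 0], "angular": [0, 0, 0], "gripper": -1},
    {"linear": [0, -4, 0], "angular": [0, 0, 0], "gripper": -1},
    {"linear": [0, -5, 0], "angular": [0, 0, 0], "gripper": -1},
  ],
)

```text
time_s: 6.1
position: [0.5523, 0.1236, 0.1653]
tool_rot: [[-0.143, 0.99, -0.0], [0.99, 0.143, 0.0], [0.0, -0.0, -1.0]]
ft_force: [1.0, 0.7, 1.1]
grip_width: -0.0
```

>>> servo_tool(
  commands=[
    {"linear": [0, -1, 0], "angular": [0, 0, 0], "gripper": -1},
    {"linear": [0, -2, 0], "angular": [0, 0, 0], "gripper": -1},
  ],
)

```text
time_s: 6.3
position: [0.5503, 0.1233, 0.1653]
tool_rot: [[-0.143, 0.99, -0.0], [0.99, 0.143, -0.0], [0.0, -0.0, -1.0]]
ft_force: [1.2, 0.7, 1.9]
grip_width: 0.0001
```

>>> servo_tool(
  commands=[
    {"linear": [0, -1, 0], "angular": [0, 0, 0], "gripper": -1},
    {"linear": [0, -2, 0], "angular": [0, 0, 0], "gripper": -1},
  ],
)

```text
time_s: 6.5
position: [0.5483, 0.123, 0.1653]
tool_rot: [[-0.143, 0.99, -0.0], [0.99, 0.143, 0.0], [0.0, -0.0, -1.0]]
ft_force: [2.0, 1.8, 0.6]
grip_width: -0.0003
```

>>> servo_tool(
  commands=[
    {"linear": [0, -1, 0], "angular": [0, 0, 0], "gripper": -1},
    {"linear": [0, -2, 0], "angular": [0, 0, 0], "gripper": -1},
  ],
)

```text
time_s: 6.7
position: [0.5463, 0.1228, 0.1653]
tool_rot: [[-0.143, 0.99, -0.0], [0.99, 0.143, 0.0], [0.0, -0.0, -1.0]]
ft_force: [1.1, 0.9, 0.7]
grip_width: 0.0
```

```bash
python3 - <<'E'
from look import *
a=pic('wrist','wrist5')['frame'];
cv2.imwrite('pics/wz7.png',cv2.resize(a[150:350,150:400],None,fx=3,fy=3,interpolation=cv2.INTER_CUBIC))
E
```

```text
6.7 [0.5463 0.1228 0.1653] [-0.005   0.1137  0.1653] [[-0.14265545886778314, 0.989772407873667, -2.5829935959624267e-05], [0.9897724077091739, 0.1426554595776982, 2.811157533100723e-05], [3.1508842989685385e-05, -2.1555488227458004e-05, -0.9999999992712768]] 0.011 3.907817665591113e-05 F [1.1225 0.9445 0.6859]
```

View pics/wz7.png

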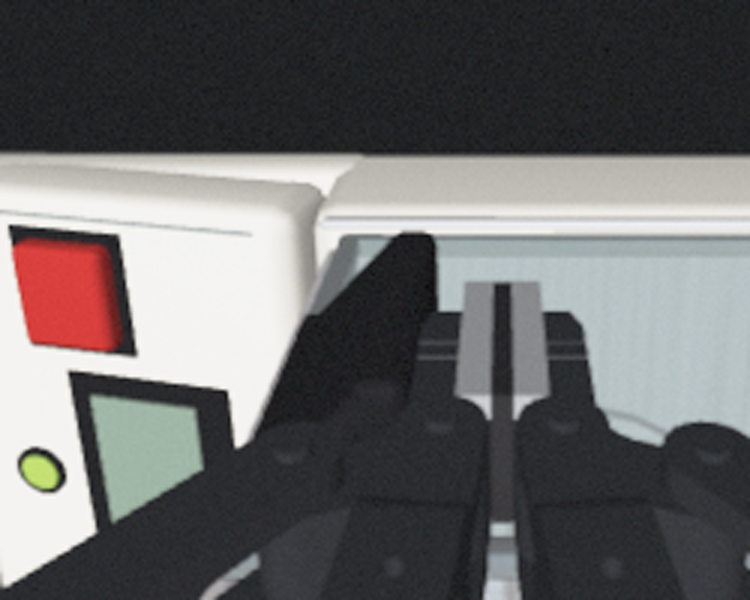

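>>> servo_tool(
  commands=[
    {"linear": [0, -1, 0], "angular": [0, 0, 0], "gripper": -1},
    {"linear": [0, -1, 0], "angular": [0, 0, 0], "gripper": -1},
  ],
)

```text
time_s: 6.95
position: [0.5453, 0.1226, 0.1653]
tool_rot: [[-0.143, 0.99, -0.0], [0.99, 0.143, -0.0], [0.0, -0.0, -1.0]]
ft_force: [1.8, -0.0, 0.8]
grip_width: -0.0
```

>>> servo_tool(
  commands=[
    {"linear": [0, -1, 0], "angular": [0, 0, 0], "gripper": -1},
    {"linear": [0, -1, 0], "angular": [0, 0, 0], "gripper": -1},
  ],
)

```text
time_s: 7.15
position: [0.5444, 0.1224, 0.1653]
tool_rot: [[-0.143, 0.99, -0.0], [0.99, 0.143, -0.0], [-0.0, -0.0, -1.0]]
ft_force: [1.4, 0.7, -0.7]
grip_width: 0.0001
```

>>> servo_tool(
  commands=[
    {"linear": [0, -1, 0], "angular": [0, 0, 0], "gripper": -1},
    {"linear": [0, -1, 0], "angular": [0, 0, 0], "gripper": -1},
  ],
)

```text
time_s: 7.35
position: [0.5433, 0.1223, 0.1653]
tool_rot: [[-0.143, 0.99, -0.0], [0.99, 0.143, -0.0], [-0.0, -0.0, -1.0]]
ft_force: [1.1, 0.6, 1.1]
grip_width: 0.0001
```

>>> servo_tool(
  commands=[
    {"linear": [0, -1, 0], "angular": [0, 0, 0], "gripper": -1},
    {"linear": [0, -1, 0], "angular": [0, 0, 0], "gripper": -1},
  ],
)

```text
time_s: 7.55
position: [0.5428, 0.1222, 0.1653]
tool_rot: [[-0.143, 0.99, 0.001], [0.99, 0.143, 0.0], [0.0, 0.001, -1.0]]
ft_force: [3.6, 2.0, -1.5]
grip_width: 0.0002
```

>>> servo_tool(
  commands=[
    {"linear": [0, -1, 0], "angular": [0, 0, 0], "gripper": -1},
    {"linear": [0, -1, 0], "angular": [0, 0, 0], "gripper": -1},
  ],
)

```text
time_s: 7.75
position: [0.5428, 0.1222, 0.1654]
tool_rot: [[-0.143, 0.99, 0.003], [0.99, 0.143, 0.001], [0.0, 0.003, -1.0]]
ft_force: [9.5, 3.0, -4.3]
grip_width: -0.0001
```

>>> servo_tool(
  commands=[
    {"linear": [0, -1, 0], "angular": [0, 0, 0], "gripper": -1},
    {"linear": [0, -1, 0], "angular": [0, 0, 0], "gripper": -1},
  ],
)

```text
time_s: 7.95
position: [0.5426, 0.1222, 0.1655]
tool_rot: [[-0.142, 0.99, 0.006], [0.99, 0.142, 0.001], [0.0, 0.006, -1.0]]
ft_force: [13.3, 3.6, -5.6]
grip_width: -0.0002
```

```bash
python3 - <<'E'
from look import *
a=pic('wrist','wrist6')['frame'];
cv2.imwrite('pics/wz8.png',cv2.resize(a[150:350,150:400],None,fx=3,fy=3,interpolation=cv2.INTER_CUBIC))
E
```

```text
7.95 [0.5426 0.1222 0.1655] [-0.0087  0.1137  0.1655] [[-0.14234026799850721, 0.9898018445151681, 0.005617535089707443], [0.9898177613021598, 0.14233672233519987, 0.0010280494408146505], [0.00021798370049919708, 0.005706668839451823, -0.9999836930739735]] 0.011 -0.00017623508524122292 F [13.3051  3.5969 -5.604 ]
```

View pics/wz8.png

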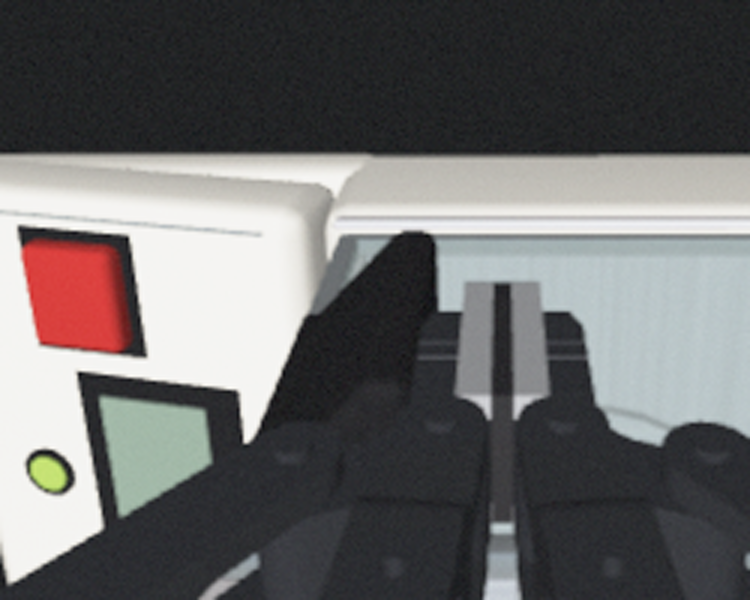

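>>> servo_tool(
  commands=[
    {"linear": [0, 8, 0], "angular": [0, 0, 0], "gripper": -1},
    {"linear": [0, 18, 0], "angular": [0, 0, 0], "gripper": -1},
    {"linear": [0, 25, -20], "angular": [0, 0, 0], "gripper": -1},
    {"linear": [0, 30, -50], "angular": [0, 0, 0], "gripper": -1},
    {"linear": [0, 35, -80], "angular": [0, 0, 0], "gripper": -1},
    {"linear": [0, 40, -105], "angular": [0, 0, 0], "gripper": -1},
    {"linear": [-30, 45, -110], "angular": [0, 0, 0], "gripper": -1},
    {"linear": [-65, 52, -110], "angular": [0, 0, 0], "gripper": -1},
    {"linear": [-95, 52, -110], "angular": [0, 0, 0], "gripper": -1},
    {"linear": [-114, 52, -110], "angular": [0, 0, 0], "gripper": -1},
    {"linear": [-114, 52, -110], "angular": [0, 0, 0], "gripper": -1},
    {"linear": [-114, 52, -110], "angular": [0, 0, 0], "gripper": -1},
  ],
)

```text
time_s: 9.2
position: [0.6082, 0.0167, 0.2751]
tool_rot: [[-0.142, 0.99, -0.001], [0.99, 0.142, 0.0], [0.0, -0.001, -1.0]]
ft_force: [-0.4, 0.3, -0.4]
grip_width: -0.0
```

```bash
python3 - <<'E'
from look import *
print(where(.040,0,.2235))
pic('wrist','wrist7');a=pic('scene','scene7')['frame']
cv2.imwrite('pics/s7z.png',cv2.resize(a[60:300,220:440],None,fx=3,fy=2.5))
E
```

```text
9.2 [0.6082 0.0167 0.2751] [ 0.0411 -0.0001  0.2751] [[-0.1421483452620168, 0.9898448539719045, -0.0010064813011501548], [0.9898452451256706, 0.1421487562829677, 0.0003489832469233508], [0.0004885093362700505, -0.0009466533391770867, -0.9999994326028808]] 0.011 -3.520228013097534e-05 F [-0.3808  0.2977 -0.3511]
[ 0.1 -1.1 51.6]
```

View pics/wrist7.png

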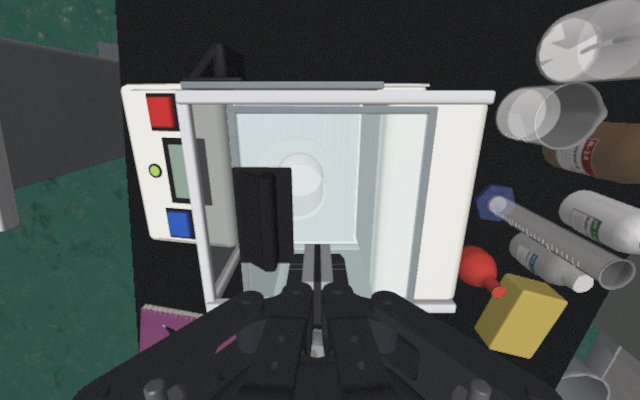

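View pics/s7z.png

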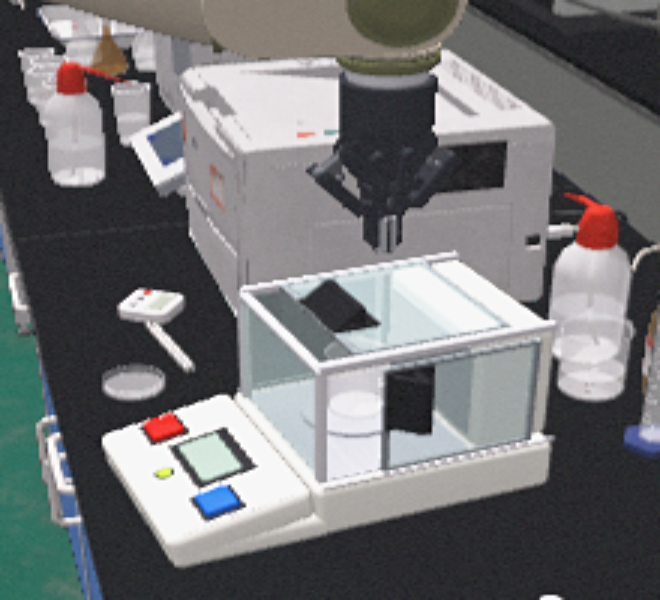

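>>> servo_tool(
  commands=[
    {"linear": [0, 0, 15], "angular": [0, 0, 0], "gripper": -1},
    {"linear": [0, 0, 30], "angular": [0, 0, 0], "gripper": -1},
    {"linear": [0, 0, 42], "angular": [0, 0, 0], "gripper": -1},
    {"linear": [0, 0, 46], "angular": [0, 0, 0], "gripper": -1},
    {"linear": [0, 0, 50], "angular": [0, 0, 0], "gripper": -1},
    {"linear": [0, 0, 51], "angular": [0, 0, 0], "gripper": -1},
    {"linear": [0, 0, 51], "angular": [0, 0, 0], "gripper": -1},
  ],
)

```text
time_s: 10.0
position: [0.6084, 0.0165, 0.2247]
tool_rot: [[-0.143, 0.99, 0.001], [0.99, 0.143, -0.0], [-0.0, 0.001, -1.0]]
ft_force: [-0.1, 0.0, 0.5]
grip_width: 0.0001
```

```bash
python3 - <<'E'
from look import *
a=pic('wrist','wrist8')['frame'];b=pic('side','side8')['frame']
cv2.imwrite('pics/wz9.png',cv2.resize(a[120:320,150:400],None,fx=3,fy=3,interpolation=cv2.INTER_CUBIC))
cv2.imwrite('pics/sz9.png',cv2.resize(b[120:260,310:440],None,fx=4,fy=4,interpolation=cv2.INTER_CUBIC))
E
```

```text
10.0 [0.6084 0.0165 0.2247] [ 0.0412 -0.0003  0.2247] [[-0.14268567925025624, 0.9897678514484098, 0.0006302190818786115], [0.9897680276915483, 0.14268578818667377, -0.00013118357461196868], [-0.00021976459121714206, 0.0006050526802345959, -0.9999997928073677]] 0.011 0.00014783818696284572 F [-0.0774  0.0495  0.469 ]
```

View pics/wz9.png

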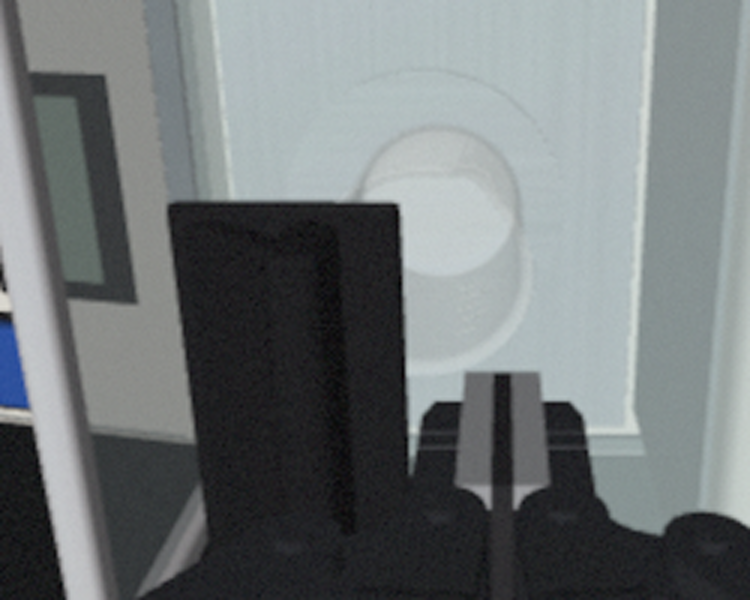

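View pics/sz9.png

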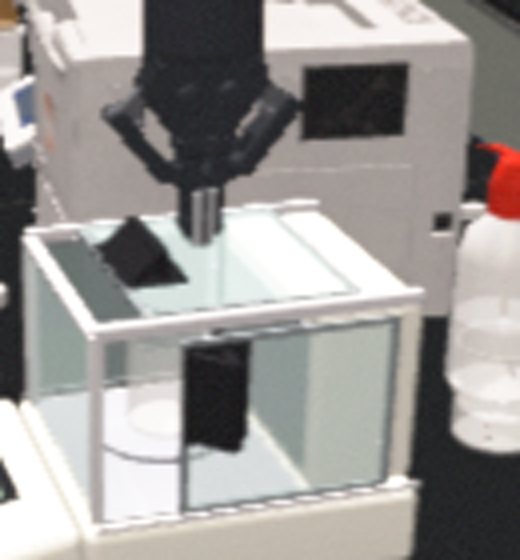

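>>> servo_tool(
  commands=[
    {"linear": [0, -3, 1], "angular": [0, 0, 0], "gripper": -1},
    {"linear": [0, -6, 2], "angular": [0, 0, 0], "gripper": -1},
    {"linear": [0, -9, 2], "angular": [0, 0, 0], "gripper": -1},
    {"linear": [0, -12, 2], "angular": [0, 0, 0], "gripper": -1},
    {"linear": [0, -15, 2], "angular": [0, 0, 0], "gripper": -1},
    {"linear": [0, -17, 2], "angular": [0, 0, 0], "gripper": -1},
    {"linear": [0, -19, 2], "angular": [0, 0, 0], "gripper": -1},
    {"linear": [0, -21, 2], "angular": [0, 0, 0], "gripper": -1},
    {"linear": [0, -23, 2], "angular": [0, 0, 0], "gripper": -1},
    {"linear": [0, -25, 2], "angular": [0, 0, 0], "gripper": -1},
  ],
)

```text
time_s: 11.1
position: [0.5834, 0.0129, 0.2224]
tool_rot: [[-0.143, 0.99, 0.0], [0.99, 0.143, -0.0], [-0.0, 0.0, -1.0]]
ft_force: [1.8, -0.1, 0.0]
grip_width: 0.0001
```

```bash
python3 - <<'E'
from look import *
a=pic('wrist','wrist9')['frame']
cv2.imwrite('pics/wz10.png',cv2.resize(a[120:320,150:400],None,fx=3,fy=3,interpolation=cv2.INTER_CUBIC))
E
```

```text
11.1 [0.5834 0.0129 0.2224] [ 0.016  -0.0003  0.2224] [[-0.14261772859576055, 0.9897778063761019, 0.00027838013183591046], [0.9897778424514685, 0.14261774467356206, -3.8682589333399315e-05], [-7.798911497973396e-05, 0.00027001766324296446, -0.999999960504079]] 0.011 5.900371297277788e-05 F [ 1.847  -0.1015  0.0093]
```

View pics/wz10.png

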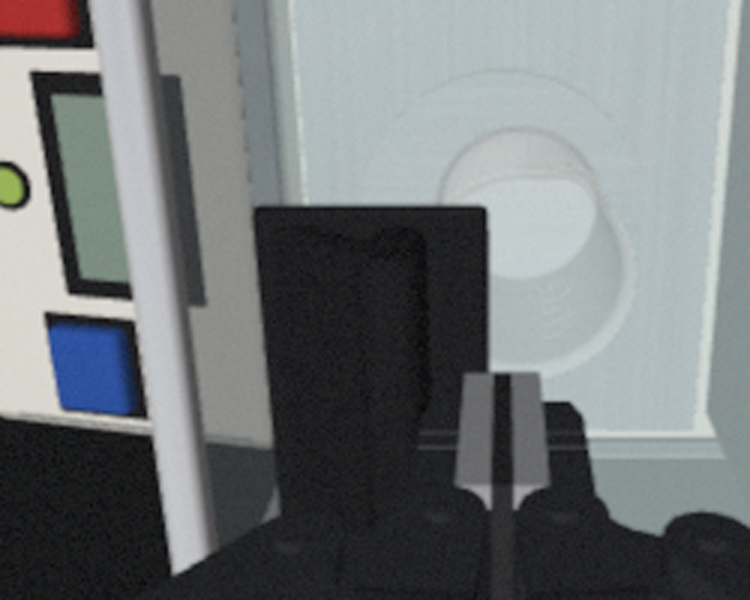

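>>> servo_tool(
  commands=[
    {"linear": [0, -2, 0], "angular": [0, 0, 0], "gripper": -1},
    {"linear": [0, -4, 0], "angular": [0, 0, 0], "gripper": -1},
    {"linear": [0, -6, 0], "angular": [0, 0, 0], "gripper": -1},
    {"linear": [0, -8, 0], "angular": [0, 0, 0], "gripper": -1},
    {"linear": [0, -10, 0], "angular": [0, 0, 0], "gripper": -1},
  ],
)

```text
time_s: 11.65
position: [0.5734, 0.0115, 0.2224]
tool_rot: [[-0.143, 0.99, 0.0], [0.99, 0.143, -0.0], [-0.0, 0.0, -1.0]]
ft_force: [1.5, 0.4, 0.4]
grip_width: 0.0001
```

>>> servo_tool(
  commands=[
    {"linear": [0, -1.5, 0], "angular": [0, 0, 0], "gripper": -1},
    {"linear": [0, -3, 0], "angular": [0, 0, 0], "gripper": -1},
    {"linear": [0, -4.5, 0], "angular": [0, 0, 0], "gripper": -1},
    {"linear": [0, -6, 0], "angular": [0, 0, 0], "gripper": -1},
  ],
)

```text
time_s: 12.05
position: [0.5675, 0.0106, 0.2223]
tool_rot: [[-0.143, 0.99, 0.0], [0.99, 0.143, -0.0], [-0.0, 0.0, -1.0]]
ft_force: [1.3, -0.5, 2.2]
grip_width: -0.0006
```

>>> servo_tool(
  commands=[
    {"linear": [0, -1, 0], "angular": [0, 0, 0], "gripper": -1},
    {"linear": [0, -2, 0], "angular": [0, 0, 0], "gripper": -1},
  ],
)

```text
time_s: 12.25
position: [0.5656, 0.0103, 0.2223]
tool_rot: [[-0.143, 0.99, 0.0], [0.99, 0.143, 0.0], [0.0, 0.0, -1.0]]
ft_force: [1.4, 0.9, 2.4]
grip_width: -0.0001
```

>>> servo_tool(
  commands=[
    {"linear": [0, -1, 0], "angular": [0, 0, 0], "gripper": -1},
    {"linear": [0, -2, 0], "angular": [0, 0, 0], "gripper": -1},
  ],
)

```text
time_s: 12.45
position: [0.5636, 0.0101, 0.2223]
tool_rot: [[-0.143, 0.99, 0.0], [0.99, 0.143, 0.0], [0.0, 0.0, -1.0]]
ft_force: [2.0, 0.7, 0.3]
grip_width: 0.0
```

>>> servo_tool(
  commands=[
    {"linear": [0, -1, 0], "angular": [0, 0, 0], "gripper": -1},
    {"linear": [0, -2, 0], "angular": [0, 0, 0], "gripper": -1},
  ],
)

```text
time_s: 12.65
position: [0.5616, 0.0098, 0.2223]
tool_rot: [[-0.143, 0.99, 0.0], [0.99, 0.143, -0.0], [-0.0, 0.0, -1.0]]
ft_force: [1.2, -0.3, 1.1]
grip_width: 0.0005
```

>>> servo_tool(
  commands=[
    {"linear": [0, -1, 0], "angular": [0, 0, 0], "gripper": -1},
    {"linear": [0, -1, 0], "angular": [0, 0, 0], "gripper": -1},
  ],
)

```text
time_s: 12.85
position: [0.5605, 0.0096, 0.2223]
tool_rot: [[-0.143, 0.99, -0.0], [0.99, 0.143, -0.0], [0.0, -0.0, -1.0]]
ft_force: [0.3, 0.1, 1.1]
grip_width: -0.0002
```

>>> servo_tool(
  commands=[
    {"linear": [0, -1, 0], "angular": [0, 0, 0], "gripper": -1},
    {"linear": [0, -1, 0], "angular": [0, 0, 0], "gripper": -1},
  ],
)

```text
time_s: 13.05
position: [0.5596, 0.0095, 0.2223]
tool_rot: [[-0.143, 0.99, -0.0], [0.99, 0.143, -0.0], [-0.0, -0.0, -1.0]]
ft_force: [1.6, 0.9, 0.9]
grip_width: 0.0001
```

>>> servo_tool(
  commands=[
    {"linear": [0, -1, 0], "angular": [0, 0, 0], "gripper": -1},
    {"linear": [0, -1, 0], "angular": [0, 0, 0], "gripper": -1},
  ],
)

```text
time_s: 13.25
position: [0.5587, 0.0093, 0.2223]
tool_rot: [[-0.143, 0.99, -0.0], [0.99, 0.143, -0.0], [-0.0, -0.0, -1.0]]
ft_force: [1.6, 0.9, 0.3]
grip_width: -0.0001
```

```bash
python3 - <<'E'
from look import *
a=pic('wrist','wrist10')['frame']
cv2.imwrite('pics/wz11.png',cv2.resize(a[120:320,150:400],None,fx=3,fy=3,interpolation=cv2.INTER_CUBIC))
E
```

```text
13.25 [0.5587 0.0093 0.2223] [-0.0089 -0.0003  0.2223] [[-0.1425745252178175, 0.9897840695832162, -1.8926189698487568e-05], [0.9897840697280733, 0.14257452502325885, -1.1266083455962161e-05], [-8.452597424538007e-06, -2.033909756404034e-05, -0.9999999997574371]] 0.011 -0.00013138460814969005 F [1.6402 0.8854 0.3024]
```

View pics/wz11.png

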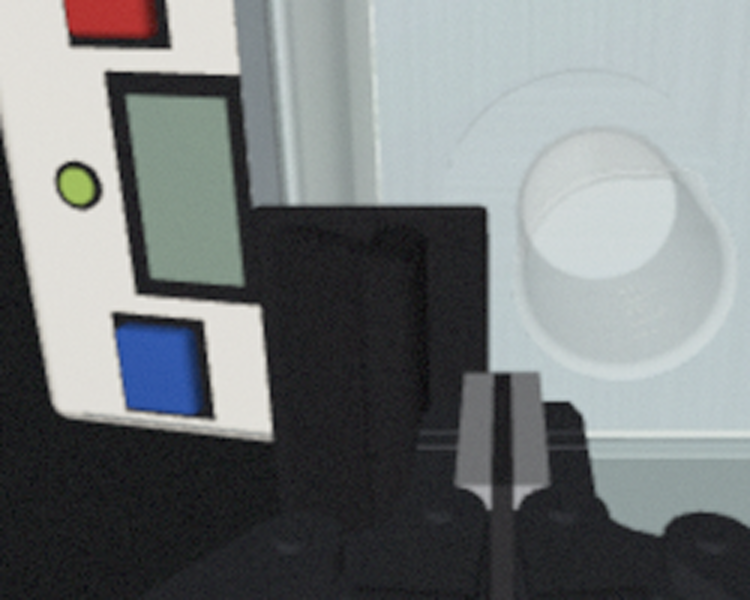

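>>> servo_tool(
  commands=[
    {"linear": [0, -1, 0], "angular": [0, 0, 0], "gripper": -1},
    {"linear": [0, -1, 0], "angular": [0, 0, 0], "gripper": -1},
  ],
)

```text
time_s: 13.5
position: [0.5585, 0.0093, 0.2224]
tool_rot: [[-0.143, 0.99, 0.002], [0.99, 0.143, 0.0], [-0.0, 0.002, -1.0]]
ft_force: [6.0, 1.6, -1.0]
grip_width: -0.0
```

>>> servo_tool(
  commands=[
    {"linear": [0, -1, 0], "angular": [0, 0, 0], "gripper": -1},
    {"linear": [0, -1, 0], "angular": [0, 0, 0], "gripper": -1},
  ],
)

```text
time_s: 13.7
position: [0.5583, 0.0093, 0.2224]
tool_rot: [[-0.143, 0.99, 0.005], [0.99, 0.143, 0.001], [-0.0, 0.005, -1.0]]
ft_force: [10.4, 1.3, -2.2]
grip_width: -0.0001
```

>>> servo_tool(
  commands=[
    {"linear": [0, -1, 0], "angular": [0, 0, 0], "gripper": -1},
    {"linear": [0, -1, 0], "angular": [0, 0, 0], "gripper": -1},
  ],
)

```text
time_s: 13.9
position: [0.5582, 0.0092, 0.2225]
tool_rot: [[-0.143, 0.99, 0.007], [0.99, 0.143, 0.001], [-0.0, 0.007, -1.0]]
ft_force: [14.3, 2.9, -4.9]
grip_width: 0.0001
```

>>> servo_tool(
  commands=[
    {"linear": [0, -1, 0], "angular": [0, 0, 0], "gripper": -1},
    {"linear": [0, -1, 0], "angular": [0, 0, 0], "gripper": -1},
  ],
)

```text
time_s: 14.1
position: [0.558, 0.0092, 0.2226]
tool_rot: [[-0.143, 0.99, 0.009], [0.99, 0.143, 0.001], [-0.0, 0.009, -1.0]]
ft_force: [18.9, 4.1, -6.2]
grip_width: -0.0002
```

>>> servo_tool(
  commands=[
    {"linear": [0, 8, 0], "angular": [0, 0, 0], "gripper": -1},
    {"linear": [0, 18, 0], "angular": [0, 0, 0], "gripper": -1},
    {"linear": [0, 25, -20], "angular": [0, 0, 0], "gripper": -1},
    {"linear": [0, 35, -45], "angular": [0, 0, 0], "gripper": -1},
    {"linear": [-30, 50, -55], "angular": [0, 0, 0], "gripper": -1},
    {"linear": [-60, 65, -55], "angular": [0, 0, 0], "gripper": -1},
    {"linear": [-90, 73, -55], "angular": [0, 0, 0], "gripper": -1},
    {"linear": [-113, 73, -55], "angular": [0, 0, 0], "gripper": -1},
    {"linear": [-113, 73, -40], "angular": [0, 0, 0], "gripper": -1},
    {"linear": [-113, 73, -20], "angular": [0, 0, 0], "gripper": -1},
    {"linear": [-113, 73, 0], "angular": [0, 0, 0], "gripper": -1},
    {"linear": [-113, 73, 0], "angular": [0, 0, 0], "gripper": -1},
    {"linear": [-113, 73, 0], "angular": [0, 0, 0], "gripper": -1},
  ],
)

```text
time_s: 15.4
position: [0.6433, -0.0927, 0.2226]
tool_rot: [[-0.143, 0.99, -0.001], [0.99, 0.143, 0.0], [0.0, -0.001, -1.0]]
ft_force: [0.2, -0.3, 0.6]
grip_width: 0.0003
```

```bash
python3 - <<'E'
from look import *
print(where(.060,-.1145,.166))
pic('wrist','wrist11')
for c in ('scene','side'):
    b=pic(c,c+'11')['frame']
    cv2.imwrite(f'pics/{c}11z.png',cv2.resize(b[110:270,290:440],None,fx=4,fy=3.7,interpolation=cv2.INTER_CUBIC))
for z,h in[(.011,'tip')]:
  for c in('scene','side'): print([proj(c,np.array(s['position'])+np.array(s['tool_rot'])@np.array([0,0,z]))])
E
```

```text
15.4 [ 0.6433 -0.0927  0.2226] [ 0.0602 -0.1133  0.2226] [[-0.14262476056822554, 0.989776648199276, -0.0006036159895414279], [0.9897768258912673, 0.14262480229522267, 2.643589613284465e-05], [0.00011225624383706667, -0.0005936747048291709, -0.9999998174744237]] 0.011 0.0002916516512672822 F [ 0.1622 -0.3158  0.5849]
[-1.2 -0.2 56.6]
[array([375.4637, 198.8865])]
[array([382.9048, 197.3211])]
```

View pics/wrist11.png

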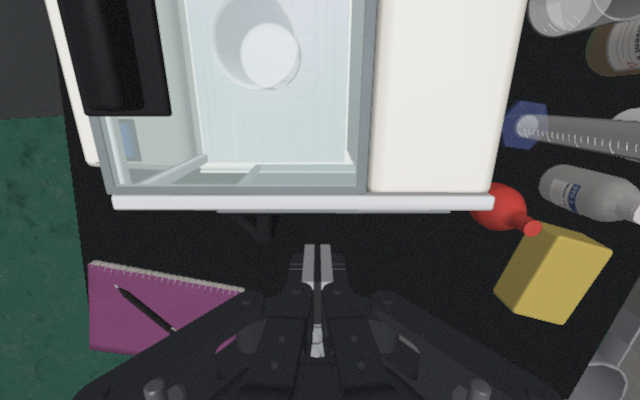

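View pics/scene11z.png

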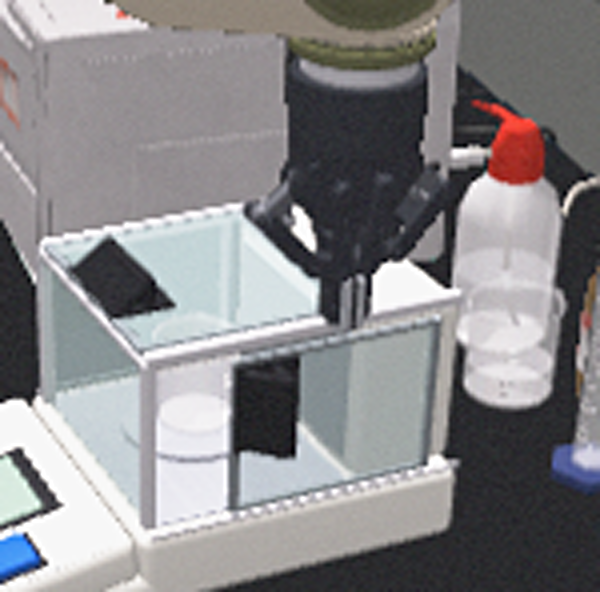

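View pics/side11z.png

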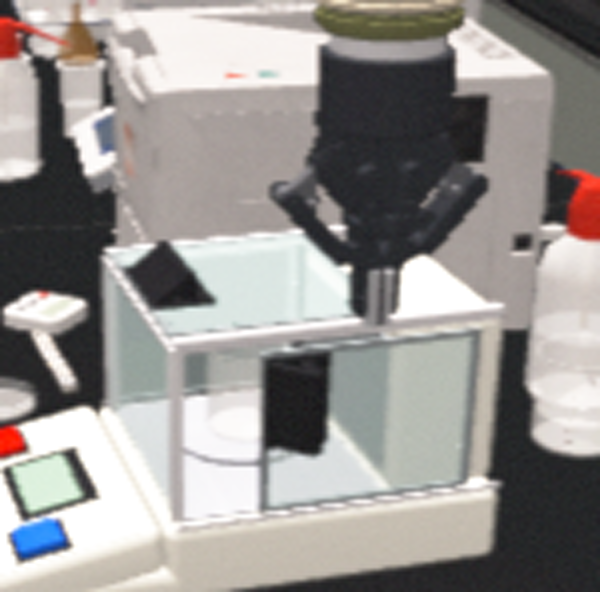

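```bash
python3 - <<'E'
from look import *
a=cv2.imread('pics/wrist11.png');cv2.imwrite('pics/wz12.png',cv2.resize(cv2.convertScaleAbs(a[185:305,190:370],alpha=2.2),None,fx=4.4,fy=4.4,interpolation=cv2.INTER_CUBIC))
T=wristT(s['position'],s['tool_rot'])
for n,p in [('fin top outer back',(.029,-.1205,.1835)),('fin bot outer back',(.029,-.1205,.1235)),('plate back top',(.045,-.098,.1835)),('rail outer',(.045,-.0865,.203)),('pad tip z.155',(.06,-.1025,.155))]: print(n,(proj('wrist',b2w(np.array(p)),T)-[190,185])*4.4)
E
```

```text
15.55 [ 0.6435 -0.0927  0.2236] [ 0.0605 -0.1134  0.2236] [[-0.14276813848646486, 0.9897544655233934, 0.0018321052402245777], [0.9897557190978551, 0.14276957970303936, -0.0006808997761712304], [-0.0009354924891579669, 0.0017161258459616263, -0.9999980898811175]] 0.011 6.269585845970642e-05 F [1.0619 0.2504 0.1441]
fin top outer back [349.4515 256.477 ]
fin bot outer back [396.7641 111.2959]
plate back top [453.5753 114.5411]
rail outer [439.4926  84.9845]
pad tip z.155 [558.5204  77.5483]
```

View pics/wz12.png

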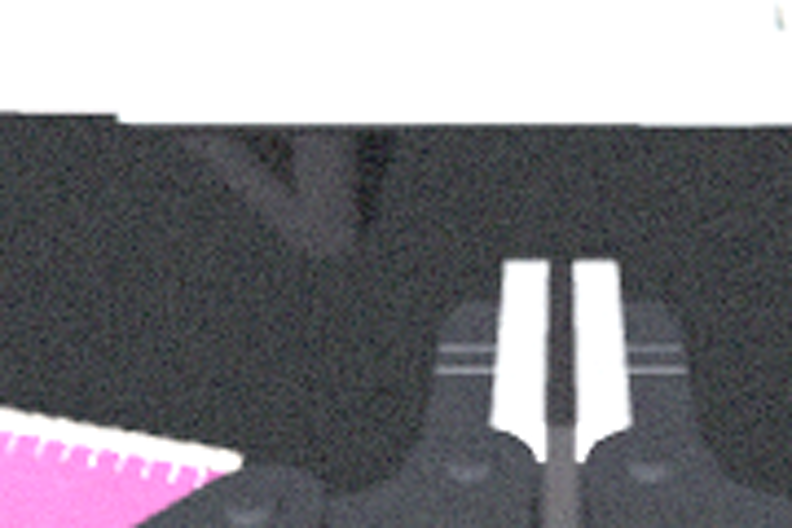

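>>> servo_tool(
  commands=[
    {"linear": [-1, 0, 16], "angular": [0, 0, 0], "gripper": -1},
    {"linear": [-1, 0, 34], "angular": [0, 0, 0], "gripper": -1},
    {"linear": [-1, 0, 50], "angular": [0, 0, 0], "gripper": -1},
    {"linear": [-1, 0, 56], "angular": [0, 0, 0], "gripper": -1},
    {"linear": [-1, 0, 56], "angular": [0, 0, 0], "gripper": -1},
    {"linear": [-1, 0, 56], "angular": [0, 0, 0], "gripper": -1},
  ],
)

```text
time_s: 16.15
position: [0.6437, -0.0938, 0.1675]
tool_rot: [[-0.143, 0.99, 0.002], [0.99, 0.143, -0.001], [-0.001, 0.002, -1.0]]
ft_force: [0.1, 0.6, -0.1]
grip_width: -0.0005
```

>>> servo_tool(
  commands=[
    {"linear": [0, -3, 0], "angular": [0, 0, 0], "gripper": -1},
    {"linear": [0, -6, 0], "angular": [0, 0, 0], "gripper": -1},
    {"linear": [0, -9, 0], "angular": [0, 0, 0], "gripper": -1},
    {"linear": [0, -12, 0], "angular": [0, 0, 0], "gripper": -1},
    {"linear": [0, -15, 0], "angular": [0, 0, 0], "gripper": -1},
    {"linear": [0, -17, 0], "angular": [0, 0, 0], "gripper": -1},
    {"linear": [0, -19, 0], "angular": [0, 0, 0], "gripper": -1},
    {"linear": [0, -22, 0], "angular": [0, 0, 0], "gripper": -1},
    {"linear": [0, -25, 0], "angular": [0, 0, 0], "gripper": -1},
    {"linear": [0, -28, 0], "angular": [0, 0, 0], "gripper": -1},
  ],
)

```text
time_s: 17.15
position: [0.6154, -0.0977, 0.1664]
tool_rot: [[-0.143, 0.99, 0.0], [0.99, 0.143, -0.0], [-0.0, 0.0, -1.0]]
ft_force: [1.1, 1.0, 0.6]
grip_width: 0.0001
```

```bash
python3 - <<'E'
from look import *
for c in ('side',):
    b=pic(c,c+'12')['frame']
    cv2.imwrite(f'pics/{c}12z.png',cv2.resize(b[110:270,290:440],None,fx=4,fy=3.7,interpolation=cv2.INTER_CUBIC))
E
```

```text
17.15 [ 0.6154 -0.0977  0.1664] [ 0.0319 -0.1143  0.1664] [[-0.14264722405738875, 0.9897735522440477, 0.0002911132440762383], [0.9897735912108753, 0.1426472432565807, -4.618251838949426e-05], [-8.723673702096013e-05, 0.00028154839299020365, -0.9999999565601263]] 0.011 6.898911605547892e-05 F [1.0552 0.9857 0.5707]
```

View pics/side12z.png

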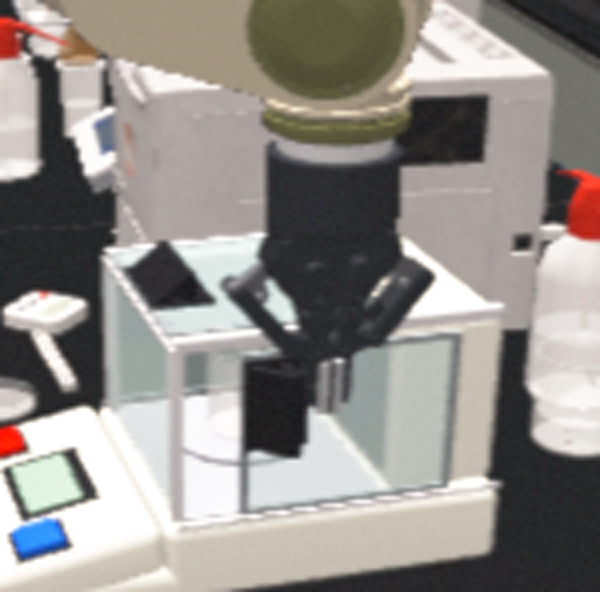

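>>> servo_tool(
  commands=[
    {"linear": [0, -3, 0], "angular": [0, 0, 0], "gripper": -1},
    {"linear": [0, -6, 0], "angular": [0, 0, 0], "gripper": -1},
    {"linear": [0, -9, 0], "angular": [0, 0, 0], "gripper": -1},
    {"linear": [0, -12, 0], "angular": [0, 0, 0], "gripper": -1},
    {"linear": [0, -15, 0], "angular": [0, 0, 0], "gripper": -1},
    {"linear": [0, -18, 0], "angular": [0, 0, 0], "gripper": -1},
    {"linear": [0, -21, 0], "angular": [0, 0, 0], "gripper": -1},
    {"linear": [0, -24, 0], "angular": [0, 0, 0], "gripper": -1},
    {"linear": [0, -27, 0], "angular": [0, 0, 0], "gripper": -1},
    {"linear": [0, -29, 0], "angular": [0, 0, 0], "gripper": -1},
    {"linear": [0, -31, 0], "angular": [0, 0, 0], "gripper": -1},
  ],
)

```text
time_s: 18.3
position: [0.5847, -0.1021, 0.1663]
tool_rot: [[-0.143, 0.99, -0.0], [0.99, 0.143, 0.0], [0.0, -0.0, -1.0]]
ft_force: [1.9, 1.1, 1.1]
grip_width: -0.0
```

>>> servo_tool(
  commands=[
    {"linear": [0, -1, 0], "angular": [0, 0, 0], "gripper": -1},
    {"linear": [0, -2, 0], "angular": [0, 0, 0], "gripper": -1},
    {"linear": [0, -3, 0], "angular": [0, 0, 0], "gripper": -1},
    {"linear": [0, -4, 0], "angular": [0, 0, 0], "gripper": -1},
    {"linear": [0, -5, 0], "angular": [0, 0, 0], "gripper": -1},
  ],
)

```text
time_s: 18.8
position: [0.5799, -0.1028, 0.1663]
tool_rot: [[-0.143, 0.99, -0.0], [0.99, 0.143, -0.0], [-0.0, -0.0, -1.0]]
ft_force: [0.9, 0.8, 1.7]
grip_width: -0.0003
```

>>> servo_tool(
  commands=[
    {"linear": [0, -1, 0], "angular": [0, 0, 0], "gripper": -1},
    {"linear": [0, -2, 0], "angular": [0, 0, 0], "gripper": -1},
    {"linear": [0, -2, 0], "angular": [0, 0, 0], "gripper": -1},
  ],
)

```text
time_s: 19.1
position: [0.5778, -0.1031, 0.1663]
tool_rot: [[-0.143, 0.99, -0.0], [0.99, 0.143, 0.0], [0.0, -0.0, -1.0]]
ft_force: [1.1, -0.4, 1.1]
grip_width: 0.0002
```

>>> servo_tool(
  commands=[
    {"linear": [0, -1, 0], "angular": [0, 0, 0], "gripper": -1},
    {"linear": [0, -2, 0], "angular": [0, 0, 0], "gripper": -1},
    {"linear": [0, -2, 0], "angular": [0, 0, 0], "gripper": -1},
  ],
)

```text
time_s: 19.4
position: [0.5758, -0.1034, 0.1663]
tool_rot: [[-0.143, 0.99, -0.0], [0.99, 0.143, 0.0], [0.0, -0.0, -1.0]]
ft_force: [1.0, -0.0, 0.8]
grip_width: -0.0003
```

>>> servo_tool(
  commands=[
    {"linear": [0, -1, 0], "angular": [0, 0, 0], "gripper": -1},
    {"linear": [0, -1, 0], "angular": [0, 0, 0], "gripper": -1},
  ],
)

```text
time_s: 19.6
position: [0.5751, -0.1035, 0.1663]
tool_rot: [[-0.143, 0.99, 0.0], [0.99, 0.143, 0.0], [0.0, 0.0, -1.0]]
ft_force: [2.5, 0.7, 1.0]
grip_width: -0.0001
```

>>> servo_tool(
  commands=[
    {"linear": [0, -1, 0], "angular": [0, 0, 0], "gripper": -1},
    {"linear": [0, -1, 0], "angular": [0, 0, 0], "gripper": -1},
  ],
)

```text
time_s: 19.8
position: [0.5749, -0.1035, 0.1664]
tool_rot: [[-0.143, 0.99, 0.003], [0.99, 0.143, 0.0], [-0.0, 0.003, -1.0]]
ft_force: [7.6, 1.6, -2.1]
grip_width: -0.0001
```

>>> servo_tool(
  commands=[
    {"linear": [0, -1, 0], "angular": [0, 0, 0], "gripper": -1},
    {"linear": [0, -1, 0], "angular": [0, 0, 0], "gripper": -1},
  ],
)

```text
time_s: 20.0
position: [0.5749, -0.1035, 0.1664]
tool_rot: [[-0.143, 0.99, 0.005], [0.99, 0.143, 0.0], [-0.0, 0.005, -1.0]]
ft_force: [11.3, 2.2, -3.8]
grip_width: 0.0003
```

>>> servo_tool(
  commands=[
    {"linear": [0, -1, 0], "angular": [0, 0, 0], "gripper": -1},
    {"linear": [0, -1, 0], "angular": [0, 0, 0], "gripper": -1},
  ],
)

```text
time_s: 20.2
position: [0.5747, -0.1036, 0.1665]
tool_rot: [[-0.143, 0.99, 0.007], [0.99, 0.143, 0.0], [-0.001, 0.007, -1.0]]
ft_force: [17.2, 4.3, -6.9]
grip_width: 0.0002
```

>>> servo_tool(
  commands=[
    {"linear": [0, 8, 0], "angular": [0, 0, 0], "gripper": -1},
    {"linear": [0, 18, 0], "angular": [0, 0, 0], "gripper": -1},
    {"linear": [-2, 25, -20], "angular": [0, 0, 0], "gripper": -1},
    {"linear": [-2, 25, -50], "angular": [0, 0, 0], "gripper": -1},
    {"linear": [-2, 25, -80], "angular": [0, 0, 0], "gripper": -1},
    {"linear": [-2, 10, -105], "angular": [0, 0, 0], "gripper": -1},
    {"linear": [10, -25, -105], "angular": [0, 0, 0], "gripper": -1},
    {"linear": [25, -60, -105], "angular": [0, 0, 0], "gripper": -1},
    {"linear": [46, -95, -105], "angular": [0, 0, 0], "gripper": -1},
    {"linear": [46, -125, -105], "angular": [0, 0, 0], "gripper": -1},
    {"linear": [46, -125, -75], "angular": [0, 0, 0], "gripper": -1},
    {"linear": [46, -125, -40], "angular": [0, 0, 0], "gripper": -1},
    {"linear": [46, -125, -10], "angular": [0, 0, 0], "gripper": -1},
    {"linear": [46, -125, 20], "angular": [0, 0, 0], "gripper": -1},
    {"linear": [46, -125, 20], "angular": [0, 0, 0], "gripper": -1},
    {"linear": [46, -125, 20], "angular": [0, 0, 0], "gripper": -1},
  ],
)

```text
time_s: 21.8
position: [0.4421, -0.0764, 0.147]
tool_rot: [[-0.143, 0.99, -0.0], [0.99, 0.143, -0.0], [0.0, -0.0, -1.0]]
ft_force: [-0.8, 0.1, 0.9]
grip_width: -0.0
```

```bash
python3 - <<'E'
from look import *
print(where(-.138,-.0688,.0725))
pic('wrist','wrist13')
for c in ('scene','side'):
    b=pic(c,c+'13')['frame']
    cv2.imwrite(f'pics/{c}13z.png',cv2.resize(b[130:290,240:430],None,fx=4,fy=3.7,interpolation=cv2.INTER_CUBIC))
E
```

```text
21.8 [ 0.4421 -0.0764  0.147 ] [-0.1365 -0.0685  0.147 ] [[-0.14269358878363178, 0.9897668274340065, -0.00040869459168167325], [0.9897669108344654, 0.14269359483993774, -1.445181865466198e-05], [4.4014169778256255e-05, -0.00040657456535184464, -0.9999999163799344]] 0.011 -2.0234624101697e-05 F [-0.8098  0.1364  0.8877]
[-0.3 -1.4 74.5]
```

View pics/wrist13.png

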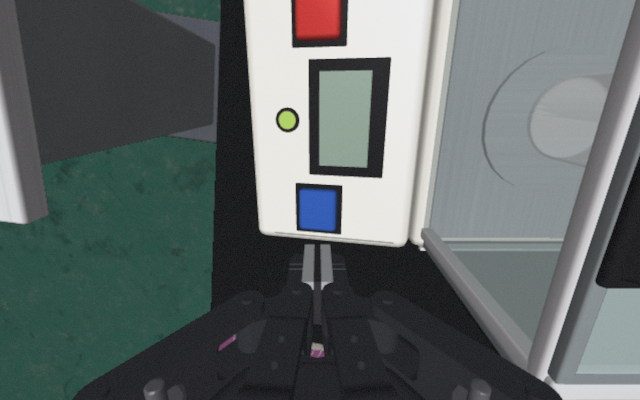

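View pics/scene13z.png

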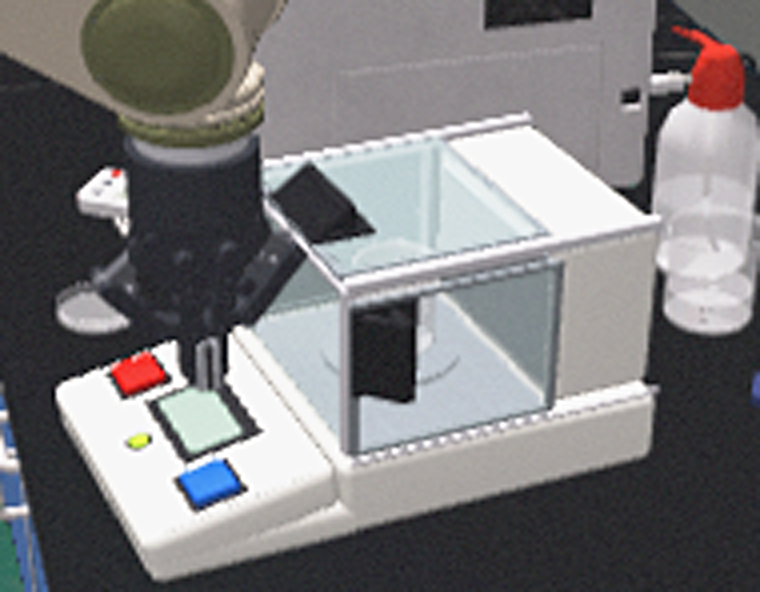

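View pics/side13z.png

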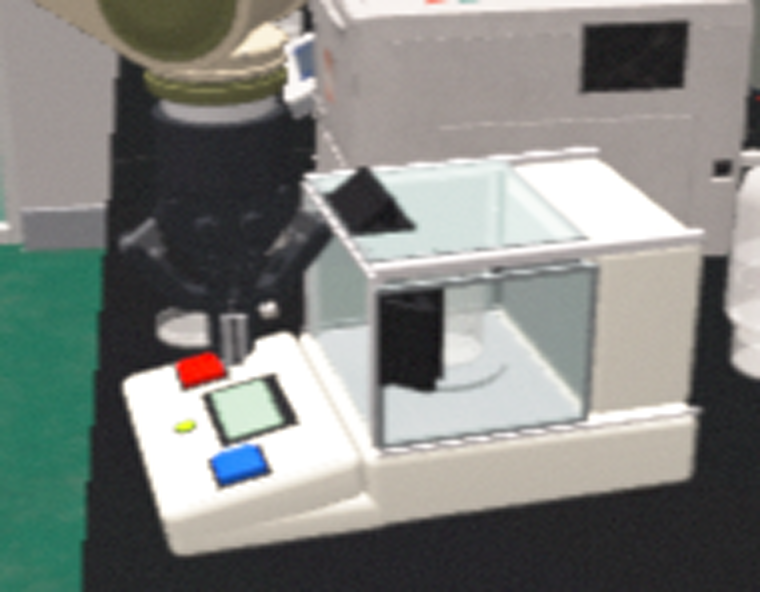

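```bash
python3 - <<'E'
from look import *
f=cv2.imread('pics/wrist13.png');h=cv2.cvtColor(f,cv2.COLOR_BGR2HSV);m=cv2.inRange(h,(105,150,100),(122,255,255));m[:150]=0
ys,xs=np.nonzero(m);u=(xs.mean(),ys.mean());print(u,len(xs))
P=ray('wrist',u,.0615,wristT(s['position'],s['tool_rot']));print(P,w2b(P),where(*w2b(P)[:2],.0725))
E
```

```text
21.95 [ 0.4425 -0.0765  0.1478] [-0.1362 -0.0687  0.1478] [[-0.14274812760326339, 0.9897559422967065, 0.0024792648347427243], [0.9897577539110455, 0.14275154303595358, -0.0012591798189759483], [-0.0016001995890058186, 0.002274126032710943, -0.9999961338485577]] 0.011 0.0002727760645764541 F [ 0.5399 -0.0374  0.3226]
(np.float64(317.1542056074766), np.float64(209.1762349799733)) 1498
[ 0.4424 -0.0775  0.0615] [-0.1364 -0.0696  0.0615] [-0.8 -0.4 75.3]
```

>>> servo_tool(
  commands=[
    {"linear": [-1, -1, 25], "angular": [0, 0, 0], "gripper": -1},
    {"linear": [-1, -1, 45], "angular": [0, 0, 0], "gripper": -1},
    {"linear": [-1, -1, 60], "angular": [0, 0, 0], "gripper": -1},
    {"linear": [-1, -1, 66], "angular": [0, 0, 0], "gripper": -1},
    {"linear": [-1, -1, 66], "angular": [0, 0, 0], "gripper": -1},
  ],
)

```text
time_s: 22.45
position: [0.4411, -0.0774, 0.0806]
tool_rot: [[-0.143, 0.99, 0.0], [0.99, 0.143, -0.0], [-0.0, 0.0, -1.0]]
ft_force: [-0.0, 0.4, -0.1]
grip_width: 0.0001
```

>>> servo_tool(
  commands=[
    {"linear": [0, 0, 1], "angular": [0, 0, 0], "gripper": -1},
    {"linear": [0, 0, 2], "angular": [0, 0, 0], "gripper": -1},
    {"linear": [0, 0, 3], "angular": [0, 0, 0], "gripper": -1},
  ],
)

```text
time_s: 22.75
position: [0.4412, -0.0775, 0.0778]
tool_rot: [[-0.143, 0.99, 0.001], [0.99, 0.143, -0.001], [-0.001, 0.001, -1.0]]
ft_force: [-0.1, -0.2, 0.5]
grip_width: -0.0005
```

>>> servo_tool(
  commands=[
    {"linear": [0, 0, 1], "angular": [0, 0, 0], "gripper": -1},
    {"linear": [0, 0, 2], "angular": [0, 0, 0], "gripper": -1},
    {"linear": [0, 0, 3], "angular": [0, 0, 0], "gripper": -1},
  ],
)

```text
time_s: 23.05
position: [0.4411, -0.0774, 0.0745]
tool_rot: [[-0.143, 0.99, 0.001], [0.99, 0.143, -0.0], [-0.0, 0.001, -1.0]]
ft_force: [0.3, 0.7, 3.3]
grip_width: 0.0001
```

Contact with the key (3.3 N); pressing on gently to its stop.

>>> servo_tool(
  commands=[
    {"linear": [0, 0, 1], "angular": [0, 0, 0], "gripper": -1},
    {"linear": [0, 0, 2], "angular": [0, 0, 0], "gripper": -1},
  ],
)

```text
time_s: 23.25
position: [0.4413, -0.0774, 0.0725]
tool_rot: [[-0.143, 0.99, 0.001], [0.99, 0.143, -0.0], [-0.0, 0.001, -1.0]]
ft_force: [2.6, 0.4, 4.3]
grip_width: 0.0004
```

>>> servo_tool(
  commands=[
    {"linear": [0, 0, 1], "angular": [0, 0, 0], "gripper": -1},
    {"linear": [0, 0, 2], "angular": [0, 0, 0], "gripper": -1},
  ],
)

```text
time_s: 23.45
position: [0.4416, -0.0775, 0.0709]
tool_rot: [[-0.143, 0.99, 0.002], [0.99, 0.143, -0.001], [-0.001, 0.002, -1.0]]
ft_force: [-0.2, 2.7, 18.8]
grip_width: 0.0001
```

>>> servo_tool(
  commands=[
    {"linear": [0, 0, 1], "angular": [0, 0, 0], "gripper": -1},
    {"linear": [0, 0, 1], "angular": [0, 0, 0], "gripper": -1},
  ],
)

```text
time_s: 23.65
position: [0.4416, -0.0775, 0.0707]
tool_rot: [[-0.143, 0.99, 0.003], [0.99, 0.143, -0.001], [-0.001, 0.002, -1.0]]
ft_force: [-1.8, 3.1, 23.2]
grip_width: -0.0001
```

>>> servo_tool(
  commands=[
    {"linear": [0, 0, -5], "angular": [0, 0, 0], "gripper": -1},
    {"linear": [0, 0, -20], "angular": [0, 0, 0], "gripper": -1},
    {"linear": [0, 0, -45], "angular": [0, 0, 0], "gripper": -1},
    {"linear": [0, 0, -75], "angular": [0, 0, 0], "gripper": -1},
    {"linear": [0, 0, -110], "angular": [0, 0, 0], "gripper": -1},
    {"linear": [-20, 0, -150], "angular": [0, 0, 0], "gripper": -1},
    {"linear": [-40, 0, -190], "angular": [0, 0, 0], "gripper": -1},
    {"linear": [-60, 0, -220], "angular": [0, 0, 0], "gripper": -1},
    {"linear": [-60, 0, -220], "angular": [0, 0, 0], "gripper": -1},
    {"linear": [-60, 0, -220], "angular": [0, 0, 0], "gripper": -1},
    {"linear": [-60, 0, -220], "angular": [0, 0, 0], "gripper": -1},
  ],
)

```text
time_s: 24.75
position: [0.4488, -0.136, 0.2879]
tool_rot: [[-0.143, 0.99, -0.003], [0.99, 0.143, 0.002], [0.002, -0.003, -1.0]]
ft_force: [-0.9, 0.7, -0.0]
grip_width: -0.0001
```

```bash
python3 - <<'E'
from look import *
pic('wrist','wrist14')
for c in ('scene','side'):
    b=pic(c,c+'14')['frame']
    cv2.imwrite(f'pics/{c}14z.png',cv2.resize(b[130:290,240:430],None,fx=4,fy=3.7,interpolation=cv2.INTER_CUBIC))
E
```

```text
24.75 [ 0.4488 -0.136   0.2879] [-0.1384 -0.1285  0.2879] [[-0.14287139163403634, 0.9897371659934415, -0.002847402996541211], [0.9897390117908181, 0.1428766100975403, 0.0017212862546541257], [0.00211044826727223, -0.002572263265363956, -0.9999944647195828]] 0.011 -0.00011388796568786344 F [-0.9403  0.6801 -0.0191]
```

View pics/wrist14.png

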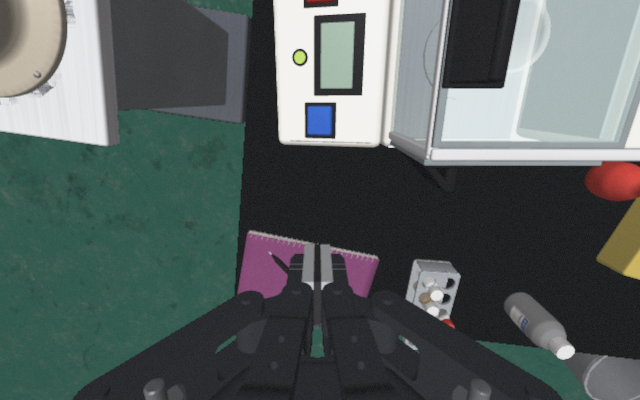

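View pics/scene14z.png

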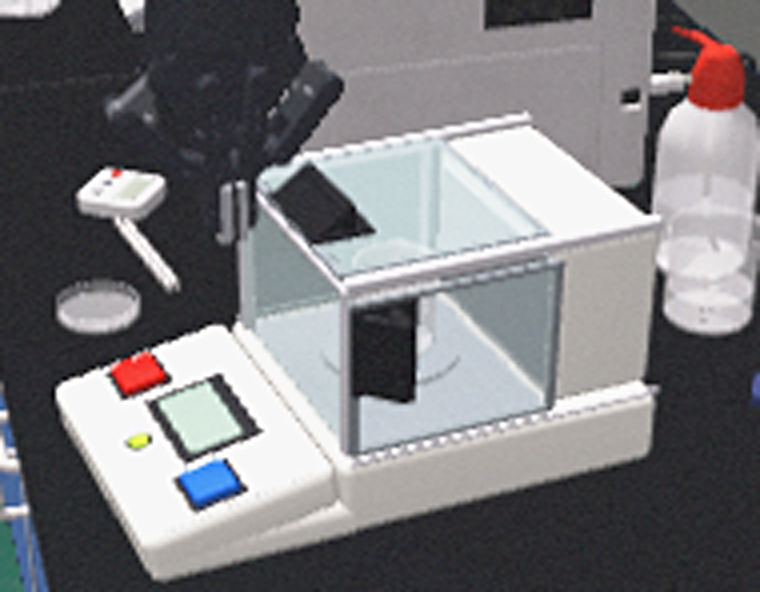

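View pics/side14z.png

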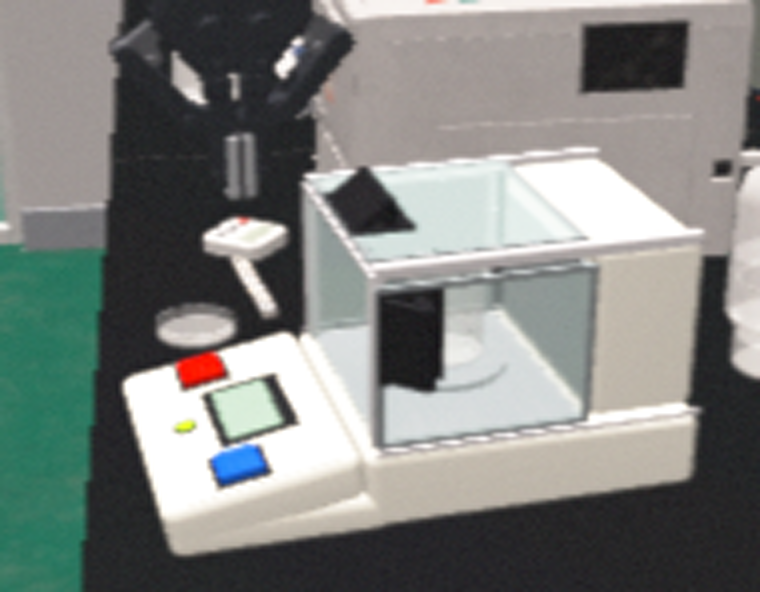

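```bash
python3 -c "
from rig import env
print(env.close_job())"
```

```text
the job is handed in; nothing more can be done
None
```

I pushed all three doors fully shut from behind their grips, in the order left, top, right. Then I pressed the blue tare key and let it go, and handed the job in about 25 s into the 67 s allowed.

- **Doors:** each slid at about 1–2 N until it met its end stop. I then pushed on to about 13 N on the left door, 19 N on the top and 17 N on the right. The fingertip stopped at the same position along the balance for all three (x about -0.009 m), which agrees with them all being shut. The last scene and side pictures also show all three closed.
- **Tare key:** contact came at about 3 N, and it bottomed after roughly 4 mm of travel. I pressed about 23 N against its stop, more than the 4 N it needs. In the last pictures it is back up.
- **The rest:** the beaker is standing on the pan and the red key was not pressed. The dish, timer, tweezers, notebook and pen look unmoved, and the gripper was clear of everything.

No check failed. The left fin measured 2–3 mm off from where the fitted balance pose put it, so I allowed for that when placing the finger. I did not look at the left door close up after backing away. For that door I rely on the end-stop force, a wrist picture taken while pressing and the last views.

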